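Strike the overclocking test bench

ROBOT

A 7-joint arm with a two-finger parallel gripper is mounted at the origin on the work surface. World frame = base frame: x ahead of the robot, y to its left, z up, the work surface at z = 0. Lengths are in mm, angles in rad, forces in N, time in s.
With the tool pointing down it reaches from about 350 to 900 mm from the base axis. Payload 8.1 kg.
Tool frame: the origin (TCP) lies at the very end of the fingers, on their centre line; the grasp point (between the pads) lies 19 mm behind it; z points along the fingers, y is the direction in which the jaws open and shut (so a half turn about z gives the same grasp; the last joint's range is limited). The gripper opens to 85 mm and grips with 20 to 120 N. Pads are 22 mm wide; open, the fingers measure 114 mm over their backs; the gripper's body (76 mm by 85 mm) begins 54 mm behind the grasp point. The pads swing forward as they close: fully open they stand 13 mm farther back than shut.
Start: joints at [-1.369, 0.434, 0.025, 1.573, -0.012, 1.134, -0.075], TCP at [187.592, 596.198, 200.923] pointing down, gripper open.
Joint ranges: [-2.62, 2.62], [-0.44, 2.09], [-1.27, 1.32], [0.08, 2.57], [-1.32, 4.46], [0.12, 2], [-2.74, 2.74]. Speed limits (rad/s): [2.22, 2.22, 3.01, 3.01, 3.14, 3.14, 3.14].

INTERFACE

Orientations are given as a unit quaternion [w, x, y, z].
In Python, from workcell import r gives the robot as it stands.
- The arm moves only by the shell command python3 -m crank 'ROWS'. ROWS is JSON, a list that holds one entry, the list of rows, each a list of 7 numbers: the turn, a rotation vector about the tool's x, y, z in degrees, then the shift along the tool's x, y, z in mm, then the opening, from -1 (shut) to 1 (fully open), so that 0 is half open. A call has exactly 8 rows; each row shifts and turns the commanded pose from where the row before left it, along the tool's axes as they then stand; what a row does not reach is not made up. A row lasts 1/10 s, in which the tool goes at most 50 mm and 8.59 degrees, less where a joint would pass 70% of its speed; a pose out of reach is approached as far as the arm can. A call with a gripper value outside its range is refused whole. The fingers move at their own pace and stop on an object; the grip force is fixed at half the most. Time passes only in rows, so rows that do not move let the fingers close, or fill a call up. It gives the time, the measured TCP pose, the force and the opening at its end, in the units of the state.
- r.state(): the state, without advancing time (a new reading comes with each control period).
- r.grab_frame(name): name is "side" or "top" or "wrist"; returns the picture (480x640x3 uint8, blue, green, red); there is no depth.
- r.camera_params(name): a dict with "mtx" (3x3 intrinsics, pixels), "R" (3x3) and "t" (3): a world point X has camera coordinates R X + t. Camera axes: x right, y down, z forward; pixel columns grow to the right and rows downward; lengths in mm; the calibration is good to about 2 mm. A picture is of the moment at which its call begins: read the wrist's pose just before it. camera_params takes no time and is no camera call; for the wrist camera it gives the pose at the moment of the call.
- r.hand_in(): hands the job in, once; it reports no verdict.
The state is a dict: "t": time; "joints": joint angles; "qvel": joint speeds; "joint_efforts": joint torques, N m; "tool_pos": TCP position; "orientation": TCP orientation; "wrist_force": force on the tool from outside, world axes, zero at the start; "ft_torque": the same for the moment, N m; "opening": opening from 0.0 (shut) to 1.0 (fully open).
Only numpy, scipy, OpenCV 4.12 (cv2) and the standard library are available. Lean on these libraries where they do the work, as an engineer would, in place of code of your own. Each camera call takes 0.05 s, during which the arm holds its last target. There are 200 camera calls.

TASK

Clear the cooling bench down after the session. While the deck is still propped level, lift the copper pot and the steel pouring jug off it and stand them upright on the black rubber mat; then work the wooden wedges backward out from under the deck's front edge a little at a time, so that the deck sinks gently onto its feet and never drops, and lay every wedge on the floor of the white tray. Leave the mouse, the cup and the paste syringe where they are.

Things in the scene. Friction and masses are not known exactly. Their poses are not given: they have to be found in the camera images.
- bench: Fixed back frame of an open-air computer test bench. Origin: on the desk, straight below the middle of the front edge of its hinged deck; x points from that edge back to the hinge, y along the edge, z up. Behind the hinge stands a power supply box, top 92 mm above the desk. In this frame the deck spans x 0 to 250, y -165 to 165 mm.
- deck (a joint): Deck angle, rad. About 0: level, propped on the wedges. -0.06: down on its feet (a stop), front edge 15 mm lower. Positive: raised. The deck weighs about 2 kg and sinks by itself as the wedges are drawn. Wedges rub on deck and desk (coefficient about 0.6): a wedge stays where it is left, and a loaded one takes some 10 to 15 N to pull.
- deck_edge (a point): Middle of the lower front edge of the deck: 29 mm above the desk when level, 14 mm when down. The deck is a dark plate 330 mm wide, 250 deep, 12 thick. Two rubber feet of 18 mm diameter hang under it 16 mm behind the edge, 155 mm to either side. The first 60 mm behind the edge carry nothing higher than 11 mm above the deck's top.
- deck_hinge (a point): Middle of the hinge axis, 256 mm behind the deck's front edge, 35 mm above the desk. On the deck lies a 2 mm circuit board (bench x 40 to 220, y -153 to 41 mm) with two upright memory sticks (y about -126 and -144 mm, tops 38 mm above the deck's top) and a heatsink (x 200 to 216, y -100 to 0 mm, 26 mm high).
- wedge1: Birch wedge 120 (x) x 32 (y) mm, 70 g. Heel: upright-sided block 32 mm high, x -60 to -16; from there the top slopes to a tip 9 mm thick at x = +60. Origin: centre of underside. Starts on the desk, x along the bench's x, tip under the deck, about 55 mm sticking out in front. Starts near bench y = -112 mm. Three or all four wedges are present.
- wedge2: Birch wedge 120 (x) x 32 (y) mm, 70 g. Heel: upright-sided block 32 mm high, x -60 to -16; from there the top slopes to a tip 9 mm thick at x = +60. Origin: centre of underside. Starts on the desk, x along the bench's x, tip under the deck, about 55 mm sticking out in front. Starts near bench y = -38 mm. Three or all four wedges are present.
- wedge3: Birch wedge 120 (x) x 32 (y) mm, 70 g. Heel: upright-sided block 32 mm high, x -60 to -16; from there the top slopes to a tip 9 mm thick at x = +60. Origin: centre of underside. Starts on the desk, x along the bench's x, tip under the deck, about 55 mm sticking out in front. Starts near bench y = 38 mm. Three or all four wedges are present.
- wedge4: Birch wedge 120 (x) x 32 (y) mm, 70 g. Heel: upright-sided block 32 mm high, x -60 to -16; from there the top slopes to a tip 9 mm thick at x = +60. Origin: centre of underside. Starts on the desk, x along the bench's x, tip under the deck, about 55 mm sticking out in front. Starts near bench y = 112 mm. Three or all four wedges are present.
- pot: Copper cooling pot, about 650 g: square foot plate 84 x 84 x 8 mm, open cylinder 60 mm in diameter up to 86 mm height, steel bow handle of 10 mm round bar crossing above the mouth along the pot's y; its level top is 42 mm long, bar centre 118 mm above the origin. Origin: centre of underside, z up. Starts on the circuit board (underside about 43 mm above the desk).
- pot_grip (a point): Middle of the level part of the pot's bow handle (10 mm bar along the pot's y), 118 mm above the pot's underside.
- jug: Steel pouring jug, about 320 g, 84 mm diameter, 100 mm high; black D-shaped handle on its -x side, 12 mm wide (y), reaching 95 mm from the axis; its level upper arm, 10 mm thick, lies 85 mm up and is free from 42 to 85 mm from the axis. Origin: centre of underside, z up. Starts on the bare part of the deck (underside about 41 mm above the desk).
- jug_grip (a point): Middle of the upper arm of the jug's handle: 68 mm from the jug's axis on its -x side, 84 mm above its underside.
- mat: Fixed black rubber mat lying on the desk, 260 (x) x 170 (y) x 4 mm. Origin: centre of its underside. Mat and tray may have changed places.
- tray: Fixed open white tray on the desk, 280 (x) x 170 (y) x 30 mm outside, walls and floor 5 mm thick. Origin: centre of its underside. It takes four wedges side by side, each along the tray's y.
- mouse: Black computer mouse, 105 x 62 x 34 mm, loose; a bystander.
- cup: White cup, 72 mm diameter at the rim, 88 mm high, loose; a bystander.
- syringe: White syringe of thermal paste, 110 mm long, 18 mm thick, lying, loose; a bystander.

How it is judged (in metres and radians):
On the way, in this order (a step that is already met when the one before it is completed fails the run):
1. The pot and the jug both stand upright on the mat while the deck is still propped level (x of pot in the frame of mat between -0.11 and 0.11 m and y of pot in the frame of mat between -0.07 and 0.07 m and z of pot in the frame of mat between 0 and 0.01 m and angle between each of pot, jug's own z axis and vertical below 0.12 rad and linear speed of each of pot, jug below 0.03 m/s and x of jug in the frame of mat between -0.11 and 0.11 m and y of jug in the frame of mat between -0.07 and 0.07 m and z of jug in the frame of mat between 0 and 0.01 m and value of joint deck above -0.02 rad), for 0.2 s.
2. Every wedge is out from under the deck and the deck is down on its feet (value of joint deck below -0.054 rad and x of each of wedge1, wedge2, wedge3, wedge4 in the frame of bench below -0.055 m), for 0.2 s.
At the end, for the whole second after the job is handed in: The deck is down on its feet (below -0.054 rad); the pot and the jug stand upright (within 0.12 rad) and still on the mat, their centres within 110 mm (x) and 70 mm (y) of the mat's centre; every wedge lies still in the tray, its origin inside the tray and less than 26 mm above the tray's underside (x of pot in the frame of mat between -0.11 and 0.11 m and y of pot in the frame of mat between -0.07 and 0.07 m and z of pot in the frame of mat between 0 and 0.01 m and angle between each of pot, jug's own z axis and vertical below 0.12 rad and linear speed of each of pot, jug, wedge1, wedge2, wedge3, wedge4 below 0.03 m/s and x of jug in the frame of mat between -0.11 and 0.11 m and y of jug in the frame of mat between -0.07 and 0.07 m and z of jug in the frame of mat between 0 and 0.01 m and value of joint deck below -0.054 rad and velocity of joint deck between -0.02 and 0.02 rad/s and x of wedge1 in the frame of tray between -0.135 and 0.135 m and y of wedge1 in the frame of tray between -0.08 and 0.08 m and z of each of wedge1, wedge2, wedge3, wedge4 in the frame of tray below 0.026 m and x of wedge2 in the frame of tray between -0.135 and 0.135 m and y of wedge2 in the frame of tray between -0.08 and 0.08 m and x of wedge3 in the frame of tray between -0.135 and 0.135 m and y of wedge3 in the frame of tray between -0.08 and 0.08 m and x of wedge4 in the frame of tray between -0.135 and 0.135 m and y of wedge4 in the frame of tray between -0.08 and 0.08 m); the robot touches nothing.
It fails at once if The deck drops: it sinks faster than 0.25 rad/s (about 60 mm/s at its front edge) (velocity of joint deck below -0.25 rad/s).
It fails at once if The mouse is moved by more than 40 mm (distance of mouse from where it was at the start of the episode above 0.04 m).
It fails at once if The cup is moved by more than 40 mm (distance of cup from where it was at the start of the episode above 0.04 m).
It fails at once if The syringe is moved by more than 40 mm (distance of syringe from where it was at the start of the episode above 0.04 m).
Of wedge1, wedge2, wedge3, wedge4 only 3 to 4 are there at a start; the rules pass over those that are not, and their reading is None.
At some moment in a run one of pot, jug may be knocked a few centimetres aside while the robot is not near it.
Once in a run the grip may slacken for a moment while it holds something.
It also fails if it takes over 208 s, if anything falls off the work surface, if the arm or the gripper's body presses on something with over 40 N, if the wrist force passes 120 N, or if a joint passes its speed limit or range.

## Working session

There is one attempt and no reset: what is moved stays moved. The work goes in short steps, Python scripts to look and compute and a shell command to move; the robot and the scene stay as the last step left them, time stands still between calls to the robot, and variables do not carry over. Pictures are saved under pics/ and viewed, about 12 in all and at most 16, crops included, and the job is handed in when it is done.

```bash
mkdir -p pics; ls; python3 - <<'E'
from workcell import r
import cv2
for n in("top","side"):
    cv2.imwrite(f"pics/{n}0.png",r.grab_frame(n))
    p=r.camera_params(n);print(n,p)
print(r.state())
E
```

```text
pics
top {'mtx': array([[497.23086318,   0.        , 320.37298742],
       [  0.        , 497.23086318, 240.78625294],
       [  0.        ,   0.        ,   1.        ]]), 'R': array([[-0.0910202 , -0.99584283,  0.0035179 ],
       [-0.97052693,  0.08791366, -0.22438509],
       [ 0.22314302, -0.02383779, -0.9744942 ]]), 't': array([ 73.99799981, 615.41558545, 994.58386032])}
side {'mtx': array([[476.93901795,   0.        , 317.01014308],
       [  0.        , 476.93901795, 236.08827463],
       [  0.        ,   0.        ,   1.        ]]), 'R': array([[-0.87549558, -0.48294671,  0.01643053],
       [-0.38620763,  0.67887957, -0.62447274],
       [ 0.2904327 , -0.55306872, -0.78087377]]), 't': array([ 568.96433498,  286.20736313, 1081.60410277])}
{'t': 0.1, 'joints': array([-1.36864999,  0.43512541,  0.02496192,  1.57401756, -0.0115962 ,
        1.13398823, -0.07509512]), 'qvel': array([ 9.30231911e-04, -2.64908769e-03,  1.33216329e-03, -2.99453004e-03,
       -1.82950964e-03,  2.29924513e-04, -2.58773449e-05]), 'joint_efforts': array([ 4.10248846e-03, -6.71754885e+01,  1.02865431e+00, -3.16900134e+01,
        1.57993933e-02,  7.22004610e-03, -4.03251499e-05]), 'tool_pos': array([187.43149512, 595.71236992, 200.21723684]), 'orientation': array([-4.35144471e-05,  1.51810113e-01,  9.88409431e-01, -6.95478658e-04]), 'wrist_force': array([-0.44645182, -0.8887154 , -0.24290685]), 'ft_torque': array([-0.01774078, -0.0317001 , -0.00806527]), 'opening': 0.9995981113868133}
```

View pics/top0.png

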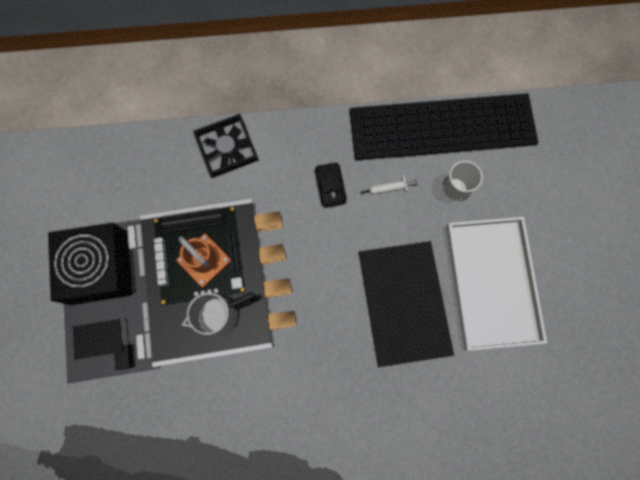

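View pics/side0.png

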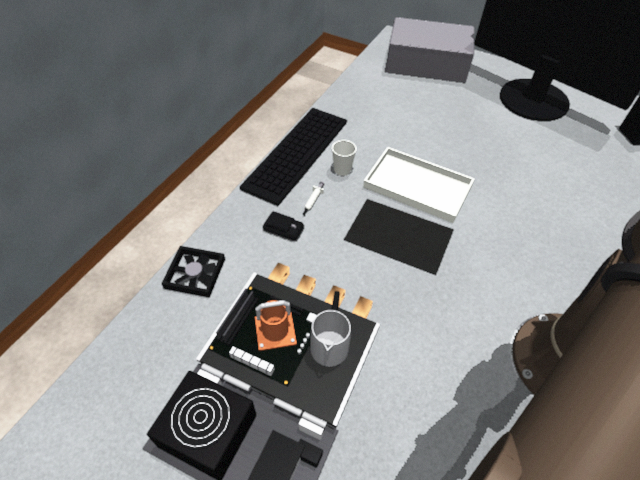

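```bash
python3 - <<'E'
import cv2
a=cv2.imread("pics/top0.png");b=cv2.imread("pics/side0.png")
def crop(im,u,v,w,h,s,n):
    c=cv2.resize(im[v:v+h,u:u+w],None,fx=s,fy=s,interpolation=cv2.INTER_CUBIC)
    for i in range(0,w,20): cv2.putText(c,str(u+i),(i*s,10),0,.35,(0,255,255),1);cv2.line(c,(i*s,12),(i*s,18),(0,255,255),1)
    for i in range(0,h,20): cv2.putText(c,str(v+i),(0,i*s+4),0,.35,(0,255,255),1);cv2.line(c,(24,i*s),(32,i*s),(0,255,255),1)
    cv2.imwrite(n,c)
crop(a,125,195,200,150,4,"pics/ct.png")
crop(b,190,255,200,150,4,"pics/cs.png")
E
cat > h.py <<'E'
import numpy as np, cv2
from workcell import r
C={n:r.camera_params(n) for n in("top","side")}
def ray(p,u,v):
    p=C[p] if isinstance(p,str) else p
    R,t=np.array(p["R"]),np.array(p["t"]);d=R.T@np.linalg.solve(p["mtx"],[u,v,1.]);return -R.T@t,d
def onz(p,u,v,z):
    c,d=ray(p,u,v);return c+d*(z-c[2])/d[2]
def tri(*obs):
    A=np.zeros((3,3));b=np.zeros(3);L=[]
    for p,u,v in obs:
        c,d=ray(p,u,v);d=d/np.linalg.norm(d);M=np.eye(3)-np.outer(d,d);A+=M;b+=M@c;L.append((c,M))
    X=np.linalg.solve(A,b);return X,[np.linalg.norm(M@(X-c)).round(1) for c,M in L]
def proj(p,X):
    p=C[p] if isinstance(p,str) else p
    q=np.array(p["mtx"])@(np.array(p["R"])@np.array(X)+np.array(p["t"]));return q[:2]/q[2]
E
```

```text
(no output)
```

View pics/ct.png

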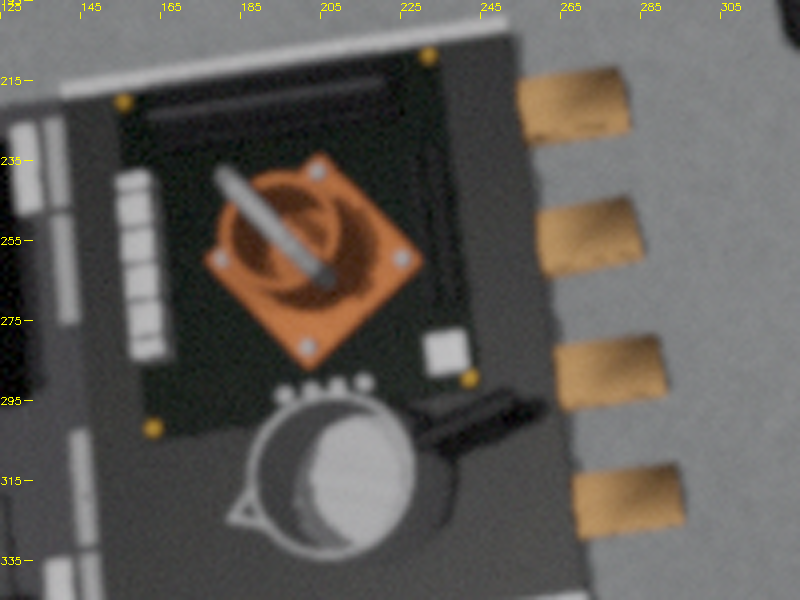

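View pics/cs.png

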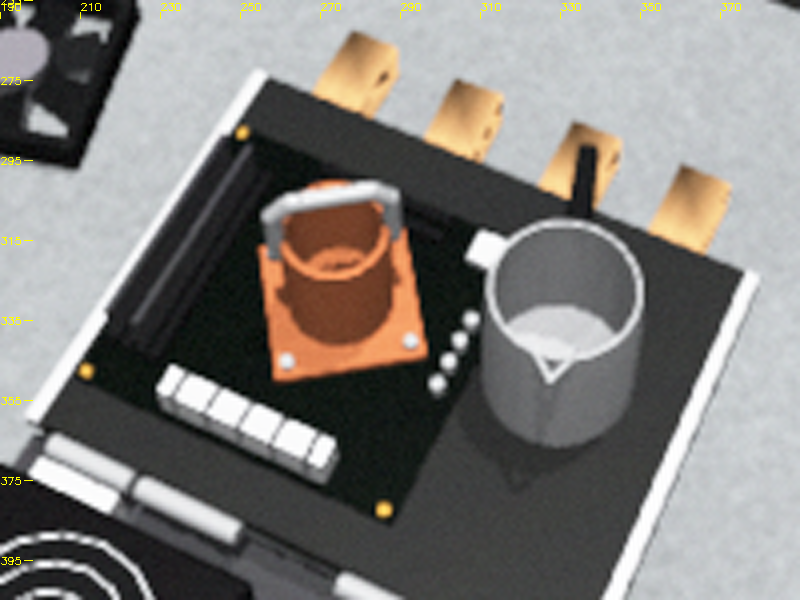

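```bash
python3 - <<'E'
from h import *
np.set_printoptions(suppress=True,precision=1)
T=lambda x,y:("top",125+x/4,195+y/4); S=lambda x,y:("side",190+x/4,255+y/4)
pr=lambda n,o:print(n,*o)
for n,t,s in [("cornA",(513,28),(265,75)),("cornB",(588,595),(752,275)),("jugrim",(331,475),(565,290)),("handleend",(545,405),(588,150)),
 ("pothandle mid",(270,222),(328,199)),("screwA",(429,55),(242,132)),("screwB",(470,378),None),("screwC",(152,428),(384,510)),("screwD",(124,102),(87,371)),
 ("w1",(617,68),(357,33)),("w1r",(630,128),(398,70)),("w2",(630,197),(463,80)),("w2r",(643,257),(503,98)),("w3",(656,335),(578,124)),("w3r",(667,395),(620,155)),("w4",(675,465),(688,166)),("w4r",(684,524),(730,190))]:
    pr(n,tri(T(*t),S(*s))) if s else print(n,onz(*T(*t),44))
for m,z in (([(359,250),(431,242),(453,354),(379,365)],4),([(449,221),(525,217),(546,344),(467,349)],30)):
    P=np.array([onz("top",*p,z) for p in m]);print(P,P.mean(0),np.degrees(np.arctan2(*(P[0]-P[3])[[1,0]])))
# pot fit
from scipy.optimize import least_squares
tp=[(320,153),(422,260),(308,370),(205,258)]
sp={1:(427,355),3:(262,250),2:None}
def corners(q):
    x,y,a,z=q;o=[]
    for k in range(4):
        b=a+k*np.pi/2;o.append((x+59.4*np.cos(b),y+59.4*np.sin(b),z))
    return o
def res(q):
    c=corners(q);e=[]
    for k in range(4): e.append(proj("top",c[k])-np.array(T(*tp[k])[1:]))
    # side: visible corners matched nearest
    for s in [(275,378),(427,355),(260,248)]:
        s=np.array(S(*s)[1:]);e.append(min((proj("side",p)-s for p in c),key=np.linalg.norm))
    return np.concatenate(e)
x0=tri(T(314,260),S(340,310))[0]
best=None
for a in np.linspace(-3.1,3.1,13):
    f=least_squares(res,[x0[0],x0[1],a,51])
    if best is None or f.cost<best.cost: best=f
print("pot",best.x,np.degrees(best.x[2]),best.cost,best.fun)
x,y=best.x[:2]
p=proj("top",(x,y,161));s=proj("side",(x,y,161));print("bar mid crops",(p-[125,195])*4,(s-[190,255])*4)
for e in ((222,172),(322,275)): print("bar end top@~150",onz(*T(*e),150))
print("jug handle top arm@126 ",onz(*T(440,435),126),onz(*T(540,405),126), "spout",onz(*T(232,520),141))
E
```

```text
cornA [733.3 160.3  28.8] [np.float64(0.8), np.float64(0.8)]
cornB [413.8 139.4  30.4] [np.float64(1.0), np.float64(1.0)]
jugrim [480.3 250.7 133.2] [np.float64(0.4), np.float64(0.4)]
handleend [513.3 149.4  97.8] [np.float64(4.4), np.float64(4.4)]
pothandle mid [606.8 272.5 149.5] [np.float64(2.3), np.float64(2.3)]
screwA [718.3 206.9  38.9] [np.float64(0.6), np.float64(0.6)]
screwB [533.8 193.4  44. ]
screwC [523.3 365.   39.1] [np.float64(0.3), np.float64(0.3)]
screwD [706.4 377.2  38.2] [np.float64(0.4), np.float64(0.4)]
w1 [703.7 103.2  25.7] [np.float64(0.9), np.float64(0.9)]
w1r [675.6  99.9  -0.2] [np.float64(0.3), np.float64(0.3)]
w2 [628.  101.3  25.8] [np.float64(1.4), np.float64(1.4)]
w2r [597.9  97.6  20.6] [np.float64(2.0), np.float64(2.0)]
w3 [550.6  93.1  23.1] [np.float64(0.7), np.float64(0.7)]
w3r [520.4  90.6   6.6] [np.float64(0.6), np.float64(0.6)]
w4 [478.5  88.2  25.1] [np.float64(0.9), np.float64(0.9)]
w4r [448.8  86.5  17.9] [np.float64(0.8), np.float64(0.8)]
[[ 605.4  -69.     4. ]
 [ 609.1 -234.3    4. ]
 [ 358.3 -246.8    4. ]
 [ 349.9  -84.4    4. ]] [ 480.7 -158.6    4. ] 3.467004174403924
[[ 648.1 -274.9   30. ]
 [ 641.9 -446.8   30. ]
 [ 361.4 -440.    30. ]
 [ 366.4 -271.1   30. ]] [ 504.4 -358.2   30. ] -0.7726988912308915
pot [611.2 273.8  -1.7  24. ] -96.44351195591204 2775.740144134712 [ 27.4  26.6 -23.  -26.8 -23.3 -28.8  27.3  26.4  -1.4   3.1  -1.9   3.3
  -0.9   2.4]
bar mid crops [259.8 204. ] [322.  187.6]
bar end top@~150 [631.8 294.6 150. ]
bar end top@~150 [575.6 247.5 150. ]
jug handle top arm@126  [495.4 198.  126. ] [505.6 148.2 126. ] spout [462.1 297.  141. ]
```

```bash
python3 -m crank '[[[0,0,0,-35,-25,-10,1],[0,0,0,-35,-25,-10,1],[0,0,0,-35,-25,-10,1],[0,0,0,-35,-25,-10,1],[0,0,0,-35,-25,-10,1],[0,0,0,-35,-25,-10,1],[0,0,0,-35,-25,-10,1],[0,0,0,-35,-25,-10,1]]]'
python3 - <<'E'
from h import *
np.set_printoptions(suppress=True,precision=3)
p=r.camera_params("wrist");print(p,"cam pos",-np.array(p["R"]).T@p["t"],r.state()["tool_pos"],r.state()["orientation"])
# refit pot with proper order
from scipy.optimize import least_squares
T=lambda x,y:("top",125+x/4,195+y/4); S=lambda x,y:("side",190+x/4,255+y/4)
tp=[(320,153),(422,260),(308,370),(205,258)];sp=[(275,378),(427,355),(260,248)]
def res(q,w=1):
    x,y,a,z=q;c=[(x+59.4*np.cos(a+k*np.pi/2),y+59.4*np.sin(a+k*np.pi/2),z) for k in range(4)]
    e=[min((proj(n,p)-np.array(f(*s)[1:]) for p in c),key=np.linalg.norm) for n,f,L in (("top",T,tp),("side",S,sp)) for s in L]
    return np.concatenate(e)
f=min((least_squares(res,[611,274,a,50]) for a in (0,.4,.8,1.2)),key=lambda f:f.cost);print(f.x,np.degrees(f.x[2]),f.fun)
x,y=f.x[:2]
p=proj("top",(x,y,161));s=proj("side",(x,y,161));print("bar mid crops",(p-[125,195])*4,(s-[190,255])*4)
E
```

```text
t: 0.9
tool_pos: [395.3, 319.6, 281.2]
orientation: [-0.0, 0.152, 0.988, -0.0]
wrist_force: [-0.1, 0.7, -1.0]
opening: 0.998
{'mtx': array([[383.687,   0.   , 320.57 ],
       [  0.   , 383.687, 245.306],
       [  0.   ,   0.   ,   1.   ]]), 'R': array([[ 0.3  ,  0.954,  0.   ],
       [ 0.918, -0.289,  0.271],
       [ 0.259, -0.081, -0.963]]), 't': array([-423.561, -326.866,  379.348])} cam pos [329.104 340.373 453.858] [395.273 319.605 281.173] [-0.     0.152  0.988 -0.   ]
[606.051 274.146   1.473  44.074] 84.42019610259166 [ 0.054  0.059  0.309  0.044 -0.173 -0.429 -0.144  0.173  0.09   0.551
  0.145  0.087 -0.132 -0.552]
bar mid crops [259.549 214.432] [330.196 192.371]
```

```bash
python3 -m crank '[[[0,0,0,-34,-25,0,1],[0,0,0,-34,-25,0,1],[0,0,0,-34,-25,0,1],[0,0,0,-34,-24,0,1],[0,0,8.4,0,0,0,1],[0,0,8.4,0,0,0,1],[0,0,8.4,0,0,0,1],[0,0,8.4,0,0,0,1]]]' >/dev/null
python3 -m crank '[[[0,0,8.4,0,0,0,1],[0,0,8.4,0,0,0,1],[0,0,8.4,0,0,0,1],[0,0,0,0,0,0,1],[0,0,0,0,0,0,1],[0,0,0,0,0,0,1],[0,0,0,0,0,0,1],[0,0,0,0,0,0,1]]]'
python3 - <<'E'
from h import *
import pickle
pickle.dump((r.camera_params("wrist"),r.state()),open("w1.pkl","wb"))
cv2.imwrite("pics/w1.png",r.grab_frame("wrist"))
E
```

```text
t: 2.5
tool_pos: [494.7, 186.0, 280.9]
orientation: [-0.0, 0.617, 0.787, 0.0]
wrist_force: [-0.1, -0.5, -0.6]
opening: 0.998
```

View pics/w1.png

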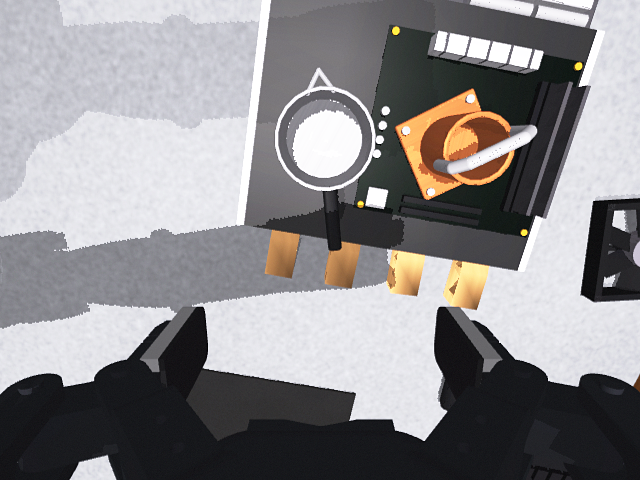

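```bash
python3 - <<'E'
from h import *
import pickle
np.set_printoptions(suppress=True,precision=1)
W,s=pickle.load(open("w1.pkl","rb"))
T=lambda x,y:("top",125+x/4,195+y/4); S=lambda x,y:("side",190+x/4,255+y/4)
for n,w,t,sd in (("rim",(325,138),(331,475),(565,290)),("screwA",(524,232),(429,55),(242,132)),("screwB",(361,204),(470,378),None),("screwC",(396,31),(152,428),(384,510)),("screwD",(578,66),(124,102),(87,371)),("barmid",(490,150),(265,217),(329,195)),("cornB",(244,225),(588,595),(752,275)),("cornA",(519,270),(513,28),(265,75))):
    print(n,"WT",*tri((W,*w),T(*t)),*( ("WS",*tri((W,*w),S(*sd))) if sd else ()))
print("rim@141",onz(W,325,138,141),"arm@130",onz(W,329.5,190,130),onz(W,335,247,130))
print("bar ends@161",onz(W,505,145,161),onz(W,475,157,161))
for w in ((267,275),(293,278),(325,284),(353,288),(390,293),(418,296),(447,305),(477,310)): print(onz(W,*w,0))
E
```

```text
rim WT [481.3 253.2 120.6] [np.float64(0.1), np.float64(0.1)] WS [480.6 252.9 137.2] [np.float64(0.7), np.float64(0.7)]
screwA WT [717.9 207.5  42.5] [np.float64(1.8), np.float64(1.8)] WS [717.3 209.2  44.6] [np.float64(0.8), np.float64(0.8)]
screwB WT [536.5 194.7  34.3] [np.float64(1.3), np.float64(1.3)]
screwC WT [533.4 387.5 -36.4] [np.float64(0.4), np.float64(0.4)] WS [524.  365.8  41.2] [np.float64(0.9), np.float64(0.9)]
screwD WT [702.  374.3  51.8] [np.float64(1.5), np.float64(1.5)] WS [705.7 378.5  43.4] [np.float64(1.1), np.float64(1.1)]
barmid WT [608.  275.1 146.3] [np.float64(0.0), np.float64(0.0)] WS [605.5 274.2 156.6] [np.float64(1.8), np.float64(1.8)]
cornB WT [415.5 139.4  28.3] [np.float64(0.7), np.float64(0.7)] WS [414.5 136.9  24.1] [np.float64(1.4), np.float64(1.4)]
cornA WT [733.8 161.9  32.7] [np.float64(3.2), np.float64(3.2)] WS [729.6 166.3  41.9] [np.float64(1.3), np.float64(1.3)]
rim@141 [481.2 253.2 141. ] arm@130 [495.2 213.2 130. ] [512.1 165.9 130. ]
bar ends@161 [611.2 280.  161. ] [592.7 266.6 161. ]
[452.   75.1   0. ]
[484.6  79.    0. ]
[525.7  80.7   0. ]
[561.4  83.9   0. ]
[609.   88.6   0. ]
[644.8  93.1   0. ]
[684.8  90.1   0. ]
[724.6  92.7   0. ]
```

```bash
python3 -m crank '[[[0,0,-5.9,0,0,0,1],[0,0,0,0,9.6,0,1],[0,0,0,0,0,25,1],[0,0,0,0,0,25,1],[0,0,0,0,0,25,1],[0,0,0,0,0,25,1],[0,0,0,0,0,25,1],[0,0,0,0,0,25,1]]]'
python3 -m crank '[[[0,0,0,0,0,15,1],[0,0,0,0,0,10,1],[0,0,0,0,0,0,-1],[0,0,0,0,0,0,-1],[0,0,0,0,0,0,-1],[0,0,0,0,0,0,-1],[0,0,0,0,0,0,-1],[0,0,0,0,0,0,-1]]]'
```

```text
t: 3.35
tool_pos: [504.4, 189.6, 129.9]
orientation: [0.0, 0.577, 0.817, 0.0]
wrist_force: [0.4, 0.6, 0.2]
opening: 0.998
t: 4.15
tool_pos: [503.9, 189.5, 106.3]
orientation: [0.0, 0.576, 0.817, 0.0]
wrist_force: [0.1, 0.4, -0.0]
opening: 0.003
```

```bash
python3 - <<'E'
from h import *
import pickle
pickle.dump((r.camera_params("wrist"),r.state()),open("w2.pkl","wb"))
cv2.imwrite("pics/w2.png",r.grab_frame("wrist"))
E
```

```text
(no output)
```

View pics/w2.png

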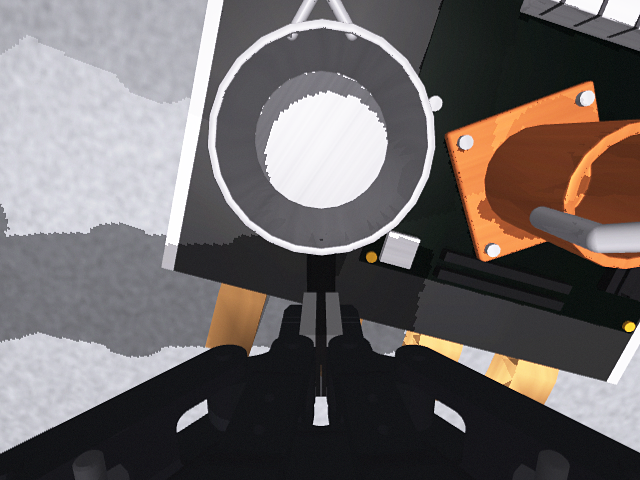

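```bash
python3 - <<'E'
from h import *
import pickle
np.set_printoptions(suppress=True,precision=1)
W,s=pickle.load(open("w2.pkl","rb"))
print("cam",-np.array(W["R"]).T@W["t"])
for z in (100,141): print(z,onz(W,322,137,z),"dia",np.linalg.norm(onz(W,209,137,z)-onz(W,435,137,z)),"root",onz(W,321,254,126),onz(W,321,290,126))
for X in ((503.9,189.5,106.3),(503.9,189.5,125.3),(481+.335*95,253-.942*95,125),(481+.335*42,253-.942*42,130)):print(proj(W,X))
print(r.state()["opening"],r.state()["joints"])
E
```

```text
cam [480.2 254.4 279. ]
100 [480.8 254.7 100. ] dia 101.45067519833366 root [496.1 210.3 126. ] [501.6 195.1 126. ]
141 [480.7 254.6 141. ] dia 78.20892749259822 root [496.1 210.3 126. ] [501.6 195.1 126. ]
[321.6 286.1]
[321.7 302.5]
[321.  357.9]
[321.1 249.1]
0.0022639811487208798 [-0.7  0.4  0.4  1.9 -0.2  0.8  0.1]
```

```bash
python3 - <<'E'
import cv2
a=cv2.imread("pics/w2.png")[235:435,240:400]
a=cv2.convertScaleAbs(a,alpha=2.0,beta=25)
cv2.imwrite("pics/w2c.png",cv2.resize(a,None,fx=3,fy=3,interpolation=cv2.INTER_CUBIC))
E
```

```text
(no output)
```

View pics/w2c.png

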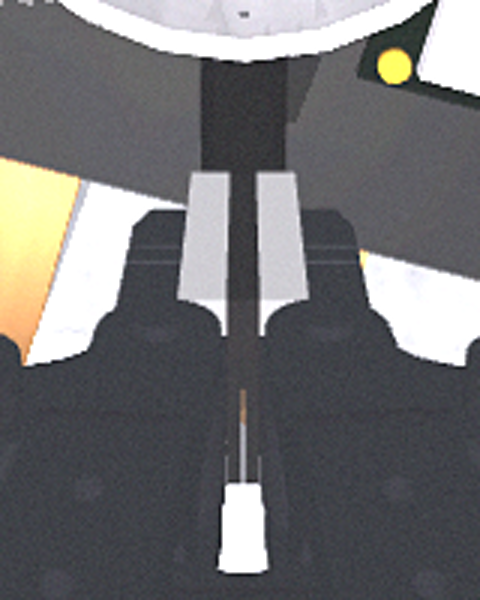

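```bash
python3 -m crank '[[[0,0,0,0,0,0,1],[0,0,0,0,0,0,1],[0,0,0,0,0,0,1],[0,0,0,0,0,0,1],[0,0,0,0,0,0,1],[0,0,0,0,0,0,1],[0,0,0,0,0,6,1],[0,0,0,0,0,6,1]]]'
python3 -m crank '[[[0,0,0,0,0,0,1],[0,0,0,0,0,0,-1],[0,0,0,0,0,0,-1],[0,0,0,0,0,0,-1],[0,0,0,0,0,0,-1],[0,0,0,0,0,0,-1],[0,0,0,0,0,0,-1],[0,0,0,0,0,0,-1]]]'
```

```text
t: 5.0
tool_pos: [503.8, 189.4, 93.5]
orientation: [0.0, 0.576, 0.817, 0.0]
wrist_force: [-1.2, 0.1, 0.2]
opening: 1.002
t: 5.8
tool_pos: [504.0, 189.4, 94.2]
orientation: [0.0, 0.576, 0.817, 0.0]
wrist_force: [-0.3, -0.8, 3.6]
opening: 0.111
```

```bash
python3 -m crank '[[[0,0,0,0,0,0,1],[0,0,0,0,0,0,1],[0,0,0,0,0,0,1],[0,0,0,0,0,0,1],[0,0,0,0,0,0,1],[0,0,0,0,0,4,1],[0,0,0,0,0,4,1],[0,0,0,0,0,0,1]]]'
python3 -m crank '[[[0,0,0,0,0,0,-1],[0,0,0,0,0,0,-1],[0,0,0,0,0,0,-1],[0,0,0,0,0,0,-1],[0,0,0,0,0,0,-1],[0,0,0,0,0,0,-1],[0,0,0,0,0,0,-1],[0,0,0,0,0,0,-1]]]'
```

```text
t: 6.6
tool_pos: [503.2, 189.2, 85.2]
orientation: [-0.0, 0.576, 0.817, -0.001]
wrist_force: [-0.9, 0.3, -1.5]
opening: 0.997
t: 7.4
tool_pos: [503.9, 189.4, 86.2]
orientation: [0.0, 0.576, 0.817, 0.0]
wrist_force: [0.4, -0.5, 4.4]
opening: 0.12
```

```bash
python3 -m crank '[[[0,0,0,0,0,-5,-1],[0,0,0,0,0,-10,-1],[0,0,0,0,0,-15,-1],[0,0,0,0,0,-15,-1],[0,0,0,0,0,0,-1],[0,0,0,0,0,0,-1],[0,0,0,0,0,0,-1],[0,0,0,0,0,0,-1]]]'
python3 - <<'E'
from h import *
cv2.imwrite("pics/s1.png",r.grab_frame("side")[230:380,230:430].repeat(3,0).repeat(3,1))
print(r.state())
E
```

```text
t: 8.2
tool_pos: [503.1, 189.1, 130.2]
orientation: [-0.0, 0.576, 0.817, -0.001]
wrist_force: [-0.3, -0.1, -4.2]
opening: 0.119
{'t': 8.25, 'joints': array([-0.74566695,  0.37738064,  0.38057665,  1.89784241, -0.17541473,
        0.89997735,  0.06301433]), 'qvel': array([ 0.00071375, -0.00105293,  0.00098048, -0.00361111, -0.00141955,
        0.00252387, -0.00211875]), 'joint_efforts': array([-1.88738370e-02, -5.67403471e+01,  5.20196915e+00, -2.80134666e+01,
       -1.30775389e-01,  2.02222634e-02,  2.05254364e-03]), 'tool_pos': array([503.20742984, 189.14414618, 130.2187872 ]), 'orientation': array([-2.76405940e-04,  5.76183649e-01,  8.17319991e-01, -5.98756528e-04]), 'wrist_force': array([-1.45310594e-04, -2.41059240e-01, -3.14046297e+00]), 'ft_torque': array([-0.18884924, -0.06223028, -0.03630198]), 'opening': 0.11861500951429575}
```

View pics/s1.png

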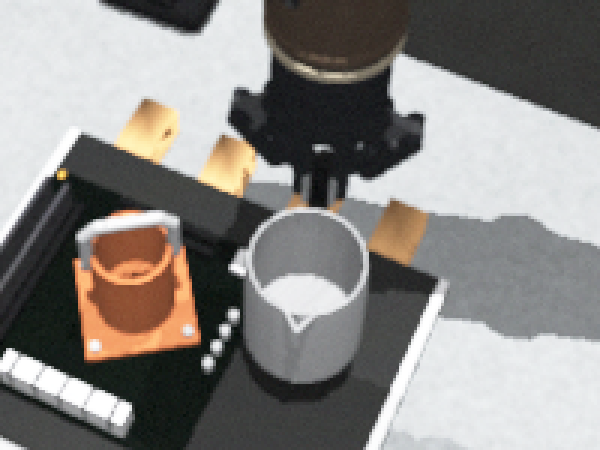

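```bash
python3 -m crank '[[[0,0,0,-12,-6,0,-1],[0,0,0,-25,-13,0,-1],[0,0,0,-25,-13,0,-1],[0,0,0,-25,-13,0,-1],[0,0,0,-25,-13,0,-1],[0,0,0,-25,-13,0,-1],[0,0,0,-25,-13,0,-1],[0,0,0,-25,-13,0,-1]]]'
python3 -m crank '[[[0,0,0,-25,-13,0,-1],[0,0,0,-25,-13,0,-1],[0,0,0,-25,-13,0,-1],[0,0,0,-25,-13,0,-1],[0,0,0,-25,-13,0,-1],[0,0,0,-25,-15,0,-1],[0,0,0,-20,-12,0,-1],[0,0,0,-12,-7,0,-1]]]'
python3 -m crank '[[[0,0,0,0,0,10,-1],[0,0,0,0,0,14,-1],[0,0,0,0,0,14,-1],[0,0,0,0,0,14,-1],[0,0,0,0,0,10,-1],[0,0,0,0,0,5,-1],[0,0,0,0,0,0,-1],[0,0,0,0,0,0,-1]]]'
python3 - <<'E'
from h import *
import pickle
pickle.dump((r.camera_params("wrist"),r.state()),open("w3.pkl","wb"))
cv2.imwrite("pics/w3.png",r.grab_frame("wrist"))
E
```

```text
t: 9.05
tool_pos: [474.3, -21.5, 130.9]
orientation: [-0.0, 0.577, 0.817, -0.0]
wrist_force: [0.3, -0.3, -2.9]
opening: 0.121
t: 9.85
tool_pos: [441.4, -227.1, 130.9]
orientation: [0.0, 0.578, 0.816, -0.0]
wrist_force: [0.6, 0.6, -3.7]
opening: 0.125
t: 10.65
tool_pos: [443.2, -224.1, 64.1]
orientation: [0.0, 0.576, 0.817, 0.0]
wrist_force: [0.9, 0.4, -3.0]
opening: 0.123
```

View pics/w3.png

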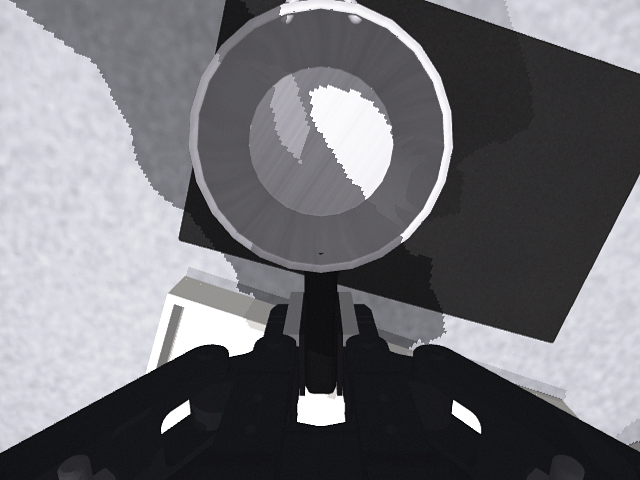

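```bash
python3 - <<'E'
from h import *
import pickle
np.set_printoptions(suppress=True,precision=1)
W,s=pickle.load(open("w3.pkl","rb"))
a,b=onz(W,180,240,4),onz(W,553,342,4);print(a,b,np.linalg.norm(a-b),onz(W,225,5,4), "tray corners",onz(W,168,285,30))
print("jug rim@150/145/135",[onz(W,321,137,z) for z in(150,140,130)])
E
python3 -m crank '[[[0,0,0,0,0,3,-1],[0,0,0,0,0,3,-1],[0,0,0,0,0,2,-1],[0,0,0,0,0,0,-1],[0,0,0,0,0,0,-1],[0,0,0,0,0,0,-1],[0,0,0,0,0,0,-1],[0,0,0,0,0,0,-1]]]'
```

```text
[ 357.3 -247.4    4. ] [ 613.2 -232.3    4. ] 256.2767161279351 [ 348.5 -112.2    4. ] tray corners [ 364.3 -266.1   30. ]
jug rim@150/145/135 [array([ 419.7, -159.1,  150. ]), array([ 419.7, -159.1,  140. ]), array([ 419.7, -159.1,  130. ])]
t: 11.5
tool_pos: [443.1, -224.1, 55.9]
orientation: [0.0, 0.576, 0.817, 0.0]
wrist_force: [1.5, -0.3, -2.5]
opening: 0.122
```

```bash
for i in 1; do python3 -m crank '[[[0,0,0,0,0,1,-1],[0,0,0,0,0,1,-1],[0,0,0,0,0,1,-1],[0,0,0,0,0,0,-1],[0,0,0,0,0,0,-1],[0,0,0,0,0,0,-1],[0,0,0,0,0,0,-1],[0,0,0,0,0,0,-1]]]'; done
python3 -m crank '[[[0,0,0,0,0,1,-1],[0,0,0,0,0,1,-1],[0,0,0,0,0,1,-1],[0,0,0,0,0,0,-1],[0,0,0,0,0,0,-1],[0,0,0,0,0,0,-1],[0,0,0,0,0,0,-1],[0,0,0,0,0,0,-1]]]'
```

```text
t: 12.3
tool_pos: [443.1, -224.1, 52.9]
orientation: [0.0, 0.576, 0.817, 0.0]
wrist_force: [0.3, -0.1, -3.9]
opening: 0.12
t: 13.1
tool_pos: [443.2, -224.1, 50.0]
orientation: [0.0, 0.576, 0.817, 0.0]
wrist_force: [0.5, -0.9, -1.3]
opening: 0.123
```

```bash
python3 -m crank '[[[0,0,0,0,0,0.5,-1],[0,0,0,0,0,0.5,-1],[0,0,0,0,0,0,-1],[0,0,0,0,0,0,-1],[0,0,0,0,0,0,-1],[0,0,0,0,0,0,-1],[0,0,0,0,0,0,-1],[0,0,0,0,0,0,-1]]]'
python3 - <<'E'
from h import *
f=[r.state()["wrist_force"]]
cv2.imwrite("pics/s2.png",cv2.resize(r.grab_frame("side")[130:290,330:530],None,fx=3,fy=3,interpolation=cv2.INTER_CUBIC));f.append(r.state()["wrist_force"]);cv2.imwrite("pics/t2.png",r.grab_frame("top"));f.append(r.state()["wrist_force"]);print(f)
E
```

```text
t: 13.9
tool_pos: [443.5, -224.5, 49.5]
orientation: [0.001, 0.576, 0.817, 0.0]
wrist_force: [-0.4, -1.0, 5.4]
opening: 0.118
[array([-0.43209927, -0.99303169,  5.41103718]), array([-0.61989918, -1.24681845,  5.64446042]), array([-1.01113712, -1.17347089,  5.74254885])]
```

View pics/s2.png

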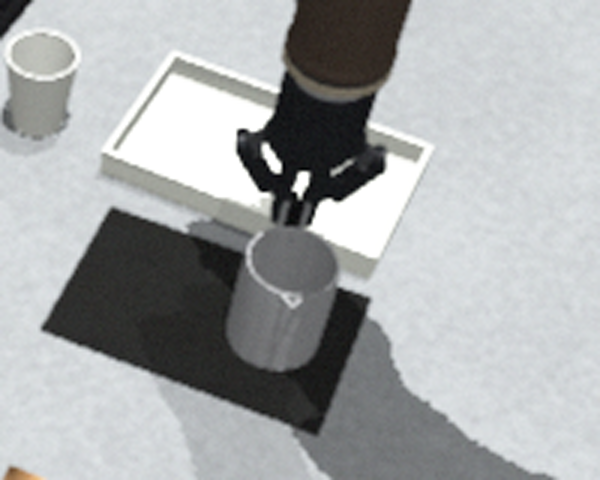

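```bash
python3 -m crank '[[[0,0,0,0,0,-1,-1],[0,0,0,0,0,0,0],[0,0,0,0,0,0,0],[0,0,0,0,0,0,0],[0,0,0,0,0,0,0.5],[0,0,0,0,0,-25,1],[0,0,0,0,0,-50,1],[0,0,0,0,0,-50,1]]]'
python3 - <<'E'
from h import *
import pickle
W,s=pickle.load(open("w3.pkl","rb"))
for z in (100,110,118,125): print(z,np.linalg.norm(onz(W,190,137,z)-onz(W,453,137,z)))
P=np.array([611,274]) 
E
```

```text
t: 14.8
tool_pos: [442.0, -223.9, 175.8]
orientation: [-0.001, 0.576, 0.817, -0.001]
wrist_force: [2.0, -0.3, 0.1]
opening: 1.001
100 90.2616112469579
110 83.66484246413948
118 78.38742743788474
125 73.76968928991187
```

```bash
python3 -m crank '[[[0,0,0,34.5,26.75,-5,1],[0,0,0,34.5,26.75,-5,1],[0,0,0,34.5,26.75,-5,1],[0,0,0,34.5,26.75,-5,1],[0,0,0,34.5,26.75,-5,1],[0,0,0,34.5,26.75,-5,1],[0,0,0,34.5,26.75,-5,1],[0,0,0,34.5,26.75,-5,1]]]' >/dev/null
python3 -m crank '[[[0,0,0,34.5,26.75,-5,1],[0,0,0,34.5,26.75,-5,1],[0,0,0,34.5,26.75,-5,1],[0,0,0,34.5,26.75,0,1],[0,0,7.8,0,0,0,1],[0,0,7.8,0,0,0,1],[0,0,7.8,0,0,0,1],[0,0,7.8,0,0,0,1]]]'
python3 -m crank '[[[0,0,7.8,0,0,0,1],[0,0,7.8,0,0,0,1],[0,0,7.8,0,0,0,1],[0,0,7.8,0,0,0,1],[0,0,7.8,0,0,0,1],[0,0,0,0,0,0,1],[0,0,0,0,0,0,1],[0,0,0,0,0,0,1]]]'
python3 - <<'E'
from h import *
import pickle
pickle.dump((r.camera_params("wrist"),r.state()),open("w4.pkl","wb"))
cv2.imwrite("pics/w4.png",r.grab_frame("wrist"))
print(r.state()["tool_pos"],r.state()["orientation"])
W=r.camera_params("wrist")
u=np.array([np.cos(np.radians(39.4)),np.sin(np.radians(39.4)),0])
for z in(150,161):print(z,[proj(W,np.array([606,274,z])+k*u).round(1) for k in(-21,0,21)])
E
```

```text
t: 16.4
tool_pos: [606.1, 273.7, 229.6]
orientation: [-0.0, 0.777, 0.63, -0.0]
wrist_force: [-0.3, 0.0, -1.0]
opening: 1.002
t: 17.2
tool_pos: [606.3, 273.7, 229.8]
orientation: [-0.0, 0.941, 0.339, -0.0]
wrist_force: [-0.6, 0.1, -0.0]
opening: 0.998
[606.28697697 273.64862068 229.90829412] [-7.75315563e-05  9.40973917e-01  3.38479071e-01 -2.14508007e-05]
150 [array([320.6, 270.5]), array([320.7, 241.4]), array([320.8, 211. ])]
161 [array([320.6, 276. ]), array([320.6, 245.8]), array([320.7, 214.3])]
```

View pics/w4.png

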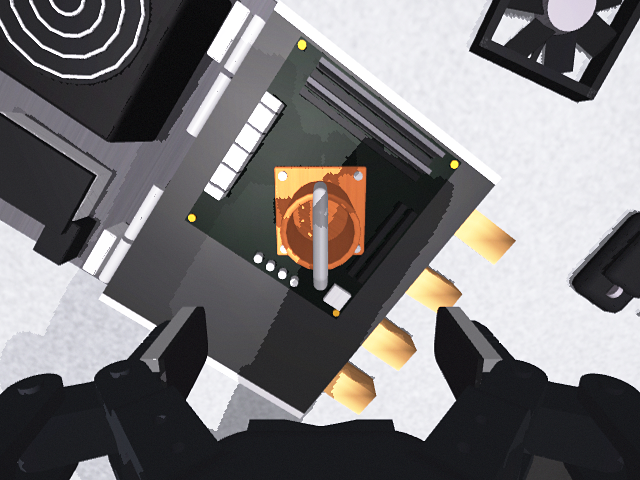

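```bash
python3 -m crank '[[[0,0,0,0,0,20,1],[0,0,0,0,0,20,1],[0,0,0,0,0,20,1],[0,0,0,0,0,20,1],[0,0,0,0,0,10,1],[0,0,0,0,0,2,1],[0,0,0,0,0,0,1],[0,0,0,0,0,0,1]]]'
python3 -m crank '[[[0,0,0,0,0,0,-1],[0,0,0,0,0,0,-1],[0,0,0,0,0,0,-1],[0,0,0,0,0,0,-1],[0,0,0,0,0,0,-1],[0,0,0,0,0,0,-1],[0,0,0,0,0,0,-1],[0,0,0,0,0,0,-1]]]'
```

```text
t: 18.05
tool_pos: [607.0, 273.8, 139.0]
orientation: [-0.0, 0.941, 0.337, 0.001]
wrist_force: [-0.3, -0.5, -0.3]
opening: 1.0
t: 18.85
tool_pos: [606.3, 273.7, 137.9]
orientation: [-0.0, 0.941, 0.337, 0.0]
wrist_force: [-0.3, 0.8, -0.3]
opening: 0.0
```

```bash
python3 -m crank '[[[0,0,0,0,0,0,1],[0,0,0,0,0,0,1],[0,0,0,0,0,0,1],[0,0,0,0,0,0,1],[0,0,0,0,0,0,1],[0,0,0,0,0,5,1],[0,0,0,0,0,6,1],[0,0,0,0,0,0,1]]]'
python3 -m crank '[[[0,0,0,0,0,0,-1],[0,0,0,0,0,0,-1],[0,0,0,0,0,0,-1],[0,0,0,0,0,0,-1],[0,0,0,0,0,0,-1],[0,0,0,0,0,0,-1],[0,0,0,0,0,0,-1],[0,0,0,0,0,0,-1]]]'
```

```text
t: 19.65
tool_pos: [605.6, 273.5, 125.6]
orientation: [0.0, 0.941, 0.337, -0.001]
wrist_force: [-0.1, 0.2, 0.7]
opening: 1.0
t: 20.45
tool_pos: [606.1, 274.1, 127.1]
orientation: [-0.0, 0.941, 0.338, 0.0]
wrist_force: [-1.9, 1.2, 3.8]
opening: 0.082
```

```bash
python3 -m crank '[[[0,0,0,0,0,0,1],[0,0,0,0,0,0,1],[0,0,0,0,0,0,1],[0,0,0,0,0,0,1],[0,0,0,0,0,0,1],[0,0,0,0,0,6,1],[0,0,0,0,0,0,1],[0,0,0,0,0,0,1]]]'
python3 -m crank '[[[0,0,0,0,0,0,-1],[0,0,0,0,0,0,-1],[0,0,0,0,0,0,-1],[0,0,0,0,0,0,-1],[0,0,0,0,0,0,-1],[0,0,0,0,0,0,-1],[0,0,0,0,0,0,-1],[0,0,0,0,0,0,-1]]]'
python3 -m crank '[[[0,0,0,0,0,-5,-1],[0,0,0,0,0,-10,-1],[0,0,0,0,0,-15,-1],[0,0,0,0,0,-15,-1],[0,0,0,0,0,0,-1],[0,0,0,0,0,0,-1],[0,0,0,0,0,0,-1],[0,0,0,0,0,0,-1]]]'
```

```text
t: 21.25
tool_pos: [606.1, 273.6, 120.6]
orientation: [0.0, 0.941, 0.337, -0.0]
wrist_force: [-0.8, -0.1, 0.8]
opening: 1.002
t: 22.05
tool_pos: [606.1, 274.1, 121.0]
orientation: [-0.0, 0.941, 0.338, -0.0]
wrist_force: [-2.3, -0.2, 2.9]
opening: 0.088
t: 22.85
tool_pos: [605.8, 273.7, 165.2]
orientation: [0.0, 0.941, 0.337, -0.001]
wrist_force: [-0.3, -0.2, -7.6]
opening: 0.089
```

```bash
python3 -m crank '[[[0,0,0,-10,9,0,-1],[0,0,0,-22,19,0,-1],[0,0,0,-22,19,0,-1],[0,0,0,-22,19,0,-1],[0,0,0,-22,19,0,-1],[0,0,0,-22,19,0,-1],[0,0,0,-22,19,0,-1],[0,0,0,-22,19,0,-1]]]'
python3 -m crank '[[[0,0,0,-22,19,0,-1],[0,0,0,-22,19,0,-1],[0,0,0,-22,19,0,-1],[0,0,0,-22,19,0,-1],[0,0,0,-22,20,0,-1],[0,0,0,-22,20,0,-1],[0,0,0,-16,18,0,-1],[0,0,0,-11,9,0,-1]]]'
python3 -m crank '[[[0,0,0,0,0,15,-1],[0,0,0,0,0,20,-1],[0,0,0,0,0,20,-1],[0,0,0,0,0,12,-1],[0,0,0,0,0,5,-1],[0,0,0,0,0,2,-1],[0,0,0,0,0,0,-1],[0,0,0,0,0,0,-1]]]'
python3 - <<'E'
from h import *
import pickle
pickle.dump((r.camera_params("wrist"),r.state()),open("w5.pkl","wb"))
cv2.imwrite("pics/w5.png",r.grab_frame("wrist"))
cv2.imwrite("pics/t5.png",r.grab_frame("top"))
E
```

```text
t: 23.65
tool_pos: [568.9, 57.5, 165.9]
orientation: [0.0, 0.942, 0.337, -0.0]
wrist_force: [1.0, -0.4, -6.0]
opening: 0.088
t: 24.45
tool_pos: [536.7, -155.1, 166.1]
orientation: [0.001, 0.942, 0.336, -0.0]
wrist_force: [-0.1, -0.2, -7.8]
opening: 0.091
t: 25.25
tool_pos: [538.4, -151.7, 92.6]
orientation: [0.0, 0.941, 0.337, 0.001]
wrist_force: [-1.3, 0.8, -6.9]
opening: 0.086
```

View pics/w5.png

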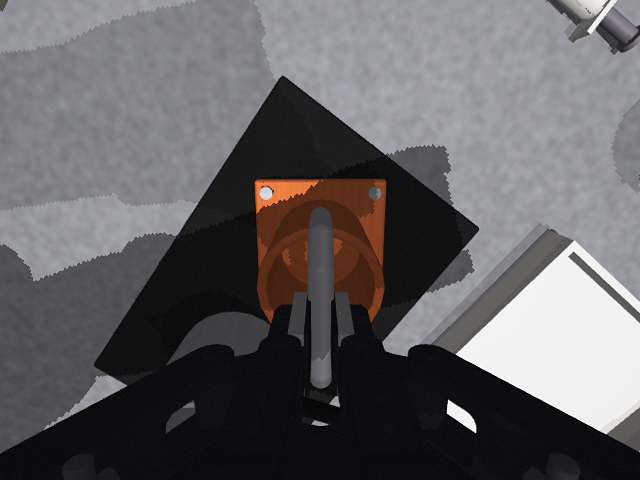

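```bash
python3 -m crank '[[[0,0,0,0,0,3,-1],[0,0,0,0,0,3,-1],[0,0,0,0,0,2,-1],[0,0,0,0,0,1,-1],[0,0,0,0,0,0,-1],[0,0,0,0,0,0,-1],[0,0,0,0,0,0,-1],[0,0,0,0,0,0,-1]]]'
python3 -m crank '[[[0,0,0,0,0,1,-1],[0,0,0,0,0,1,-1],[0,0,0,0,0,0,-1],[0,0,0,0,0,0,-1],[0,0,0,0,0,0,-1],[0,0,0,0,0,0,-1],[0,0,0,0,0,0,-1],[0,0,0,0,0,0,-1]]]'
```

```text
t: 26.15
tool_pos: [537.9, -151.6, 83.0]
orientation: [0.0, 0.941, 0.337, 0.0]
wrist_force: [-0.6, -0.1, -6.8]
opening: 0.084
t: 26.95
tool_pos: [538.1, -151.5, 82.2]
orientation: [-0.0, 0.941, 0.337, 0.001]
wrist_force: [-5.2, 3.4, 11.5]
opening: 0.085
```

```bash
python3 -m crank '[[[0,0,0,0,0,-0.7,-1],[0,0,0,0,0,0,-0.6],[0,0,0,0,0,0,-0.6],[0,0,0,0,0,0,-0.3],[0,0,0,0,0,-10,0],[0,0,0,0,0,-40,0],[0,0,0,0,0,-45,0],[0,0,0,0,0,-25,0]]]'
python3 -m crank '[[[0,0,0,20,-39,0,-1],[0,0,0,20,-39,0,-1],[0,0,0,20,-39,0,-1],[0,0,0,20,-39,0,-1],[0,0,-7.8,0,0,0,-1],[0,0,-7.8,0,0,0,-1],[0,0,-7.8,0,0,0,-1],[0,0,-7.8,0,0,0,-1]]]'
python3 -m crank '[[[0,0,-7.8,0,0,20,-1],[0,0,-7.8,0,0,30,-1],[0,0,-7.8,0,0,30,-1],[0,0,0,0,0,30,-1],[0,0,0,0,0,30,-1],[0,0,0,0,0,20,-1],[0,0,0,0,0,5,-1],[0,0,0,0,0,0,-1]]]'
python3 - <<'E'
from h import *
print(r.state()["joints"].round(2))
cv2.imwrite("pics/t6.png",r.grab_frame("top"))
E
```

```text
t: 27.75
tool_pos: [538.9, -152.7, 205.6]
orientation: [0.001, 0.942, 0.337, 0.002]
wrist_force: [0.2, -0.9, -0.4]
opening: 0.498
t: 28.55
tool_pos: [500.7, 19.7, 202.4]
orientation: [0.0, 0.814, 0.58, 0.0]
wrist_force: [0.5, 0.4, 0.7]
opening: -0.003
t: 29.35
tool_pos: [500.6, 19.5, 36.8]
orientation: [-0.0, 0.682, 0.731, -0.0]
wrist_force: [-0.7, -0.8, 0.1]
opening: -0.001
[-0.46  0.47  0.42  2.08 -0.31  0.66  0.24]
```

```bash
python3 -m crank '[[[0,0,0,0,0,5,-1],[0,0,0,0,0,5,-1],[0,0,0,0,0,4,-1],[0,0,0,0,0,2,-1],[0,0,0,0,0,2,-1],[0,0,0,0,0,0,-1],[0,0,0,0,0,0,-1],[0,0,0,0,0,0,-1]]]'
python3 -m crank '[[[0,0,0,0,0,2,-1],[0,0,0,0,0,2,-1],[0,0,0,0,0,2,-1],[0,0,0,0,0,2,-1],[0,0,0,0,0,2,-1],[0,0,0,0,0,0,-1],[0,0,0,0,0,0,-1],[0,0,0,0,0,0,-1]]]'
```

```text
t: 30.2
tool_pos: [500.6, 19.7, 18.7]
orientation: [0.0, 0.682, 0.732, 0.0]
wrist_force: [-0.2, -0.0, 0.3]
opening: -0.002
t: 31.0
tool_pos: [500.6, 19.8, 8.7]
orientation: [0.0, 0.682, 0.732, 0.0]
wrist_force: [0.4, 0.2, -0.2]
opening: -0.002
```

```bash
python3 -m crank '[[[0,0,0,0,0,1.5,-1],[0,0,0,0,0,1.5,-1],[0,0,0,0,0,1.5,-1],[0,0,0,0,0,1.5,-1],[0,0,0,0,0,0,-1],[0,0,0,0,0,0,-1],[0,0,0,0,0,0,-1],[0,0,0,0,0,0,-1]]]'
python3 -m crank '[[[0,0,0,0,0,1,-1],[0,0,0,0,0,1,-1],[0,0,0,0,0,1,-1],[0,0,0,0,0,1,-1],[0,0,0,0,0,0,-1],[0,0,0,0,0,0,-1],[0,0,0,0,0,0,-1],[0,0,0,0,0,0,-1]]]'
```

```text
t: 31.8
tool_pos: [500.6, 19.7, 2.6]
orientation: [0.0, 0.682, 0.732, 0.0]
wrist_force: [0.4, 0.1, 0.4]
opening: -0.001
t: 32.6
tool_pos: [500.6, 19.8, -1.4]
orientation: [0.0, 0.682, 0.732, 0.0]
wrist_force: [0.4, -0.1, -0.2]
opening: -0.0
```

```bash
python3 -m crank '[[[0,0,0,0,0,1,-1],[0,0,0,0,0,1,-1],[0,0,0,0,0,1,-1],[0,0,0,0,0,1,-1],[0,0,0,0,0,1,-1],[0,0,0,0,0,1,-1],[0,0,0,0,0,0,-1],[0,0,0,0,0,0,-1]]]'
python3 -m crank '[[[0,0,0,0,0,1,-1],[0,0,0,0,0,1,-1],[0,0,0,0,0,1,-1],[0,0,0,0,0,1,-1],[0,0,0,0,0,0,-1],[0,0,0,0,0,0,-1],[0,0,0,0,0,0,-1],[0,0,0,0,0,0,-1]]]'
```

```text
t: 33.4
tool_pos: [500.5, 19.7, -7.4]
orientation: [-0.0, 0.682, 0.732, -0.0]
wrist_force: [-0.4, -0.7, 1.0]
opening: 0.005
t: 34.2
tool_pos: [500.6, 19.7, -11.4]
orientation: [0.0, 0.682, 0.732, 0.0]
wrist_force: [-0.7, 0.7, -0.1]
opening: -0.004
```

```bash
python3 -m crank '[[[0,0,0,0,0,1,-1],[0,0,0,0,0,1,-1],[0,0,0,0,0,1,-1],[0,0,0,0,0,0,-1],[0,0,0,0,0,0,-1],[0,0,0,0,0,0,-1],[0,0,0,0,0,0,-1],[0,0,0,0,0,0,-1]]]'
python3 -m crank '[[[0,0,0,0,0,1,-1],[0,0,0,0,0,1,-1],[0,0,0,0,0,1,-1],[0,0,0,0,0,0,-1],[0,0,0,0,0,0,-1],[0,0,0,0,0,0,-1],[0,0,0,0,0,0,-1],[0,0,0,0,0,0,-1]]]'
```

```text
t: 35.0
tool_pos: [500.6, 19.8, -14.4]
orientation: [-0.0, 0.682, 0.732, 0.0]
wrist_force: [-0.5, 0.1, -0.1]
opening: 0.003
t: 35.8
tool_pos: [500.6, 19.8, -17.4]
orientation: [0.0, 0.682, 0.732, 0.0]
wrist_force: [-1.2, -0.4, 0.6]
opening: -0.006
```

```bash
python3 -m crank '[[[0,0,0,0,0,1,-1],[0,0,0,0,0,1,-1],[0,0,0,0,0,0,-1],[0,0,0,0,0,0,-1],[0,0,0,0,0,0,-1],[0,0,0,0,0,0,-1],[0,0,0,0,0,0,-1],[0,0,0,0,0,0,-1]]]'
python3 -m crank '[[[0,0,0,0,0,1,-1],[0,0,0,0,0,1,-1],[0,0,0,0,0,0,-1],[0,0,0,0,0,0,-1],[0,0,0,0,0,0,-1],[0,0,0,0,0,0,-1],[0,0,0,0,0,0,-1],[0,0,0,0,0,0,-1]]]'
```

```text
t: 36.6
tool_pos: [500.6, 19.8, -19.4]
orientation: [0.0, 0.682, 0.732, 0.0]
wrist_force: [-0.1, -0.1, 1.0]
opening: -0.003
t: 37.4
tool_pos: [500.6, 19.8, -21.4]
orientation: [-0.0, 0.682, 0.732, 0.0]
wrist_force: [-0.0, -0.5, -0.1]
opening: 0.0
```

```bash
python3 -m crank '[[[0,0,0,0,0,1,-1],[0,0,0,0,0,1,-1],[0,0,0,0,0,0,-1],[0,0,0,0,0,0,-1],[0,0,0,0,0,0,-1],[0,0,0,0,0,0,-1],[0,0,0,0,0,0,-1],[0,0,0,0,0,0,-1]]]'
python3 - <<'E'
from h import *
cv2.imwrite("pics/w6.png",r.grab_frame("wrist"));print(r.state()["wrist_force"])
im=r.grab_frame("side");cv2.imwrite("pics/s6.png",cv2.resize(im[170:320,280:480],None,fx=4,fy=4,interpolation=cv2.INTER_CUBIC))
print(proj("side",(500,20,0)),proj("top",(500,20,0)))
E
```

```text
t: 38.2
tool_pos: [500.6, 19.8, -23.4]
orientation: [0.0, 0.682, 0.732, 0.0]
wrist_force: [0.1, -1.2, -0.3]
opening: 0.001
[ 0.63203058 -0.06879902  0.10795045]
[364.69686668 277.93899893] [324.22744171 300.10721537]
```

View pics/s6.png

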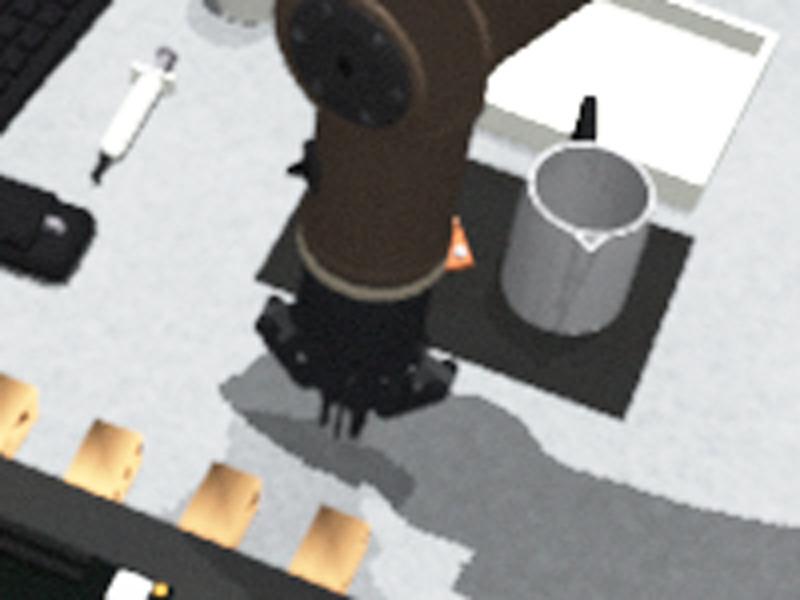

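```bash
python3 -m crank '[[[0,0,0,0,0,-40,-1],[0,0,0,0,0,-30,0.2],[0,0,0,46,-15,0,0.2],[0,0,0,46,-14.6,0,0.2],[0,0,0,0,0,0,0.2],[0,0,0,0,0,20,0.2],[0,0,0,0,0,20,0.2],[0,0,0,0,0,0,0.2]]]'
python3 - <<'E'
from h import *
import pickle
pickle.dump((r.camera_params("wrist"),r.state()),open("w7.pkl","wb"))
cv2.imwrite("pics/w7.png",r.grab_frame("wrist"))
E
```

```text
t: 39.1
tool_pos: [462.9, 109.1, 5.0]
orientation: [-0.001, 0.682, 0.732, -0.002]
wrist_force: [-0.8, -0.2, 0.3]
opening: 0.599
```

View pics/w7.png

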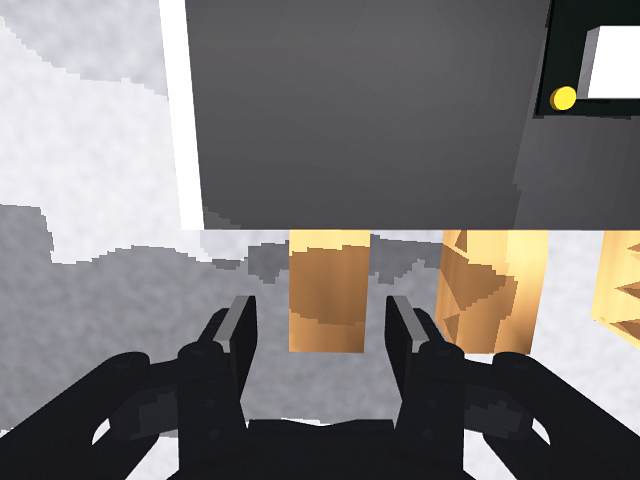

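```bash
python3 -m crank '[[[0,0,0,0,3,0,0.2],[0,0,0,0,0,10,0.2],[0,0,0,0,0,10,0.2],[0,0,0,0,0,7,0.2],[0,0,0,0,0,0,0.2],[0,0,0,0,0,0,-1],[0,0,0,0,0,0,-1],[0,0,0,0,0,0,-1]]]'
python3 -m crank '[[[0,0,0,0,0,0,-1],[0,0,0,0,0,0,-1],[0,0,0,-2,0,0,-1],[0,0,0,-3,0,0,-1],[0,0,0,-3,0,0,-1],[0,0,0,-2,0,0,-1],[0,0,0,0,0,0,-1],[0,0,0,0,0,0,-1]]]'
```

```text
t: 39.95
tool_pos: [467.8, 109.7, -20.1]
orientation: [0.0, 0.682, 0.732, 0.0]
wrist_force: [0.1, 0.2, -0.8]
opening: 0.365
t: 40.75
tool_pos: [468.6, 99.3, -20.2]
orientation: [0.0, 0.682, 0.731, 0.0]
wrist_force: [1.2, 1.0, 5.5]
opening: 0.358
```

```bash
python3 -m crank '[[[0,0,0,-4,0,0,-1],[0,0,0,-7,0,0,-1],[0,0,0,-10,0,0,-1],[0,0,0,-10,0,0,-1],[0,0,0,-10,0,0,-1],[0,0,0,-10,0,0,-1],[0,0,0,-10,0,0,-1],[0,0,0,-9,0,0,-1]]]'
python3 -m crank '[[[0,0,0,0,0,-10,-1],[0,0,0,0,0,-35,-1],[0,0,0,0,0,-45,-1],[0,0,0,0,0,-45,-1],[0,0,0,-20,-5,-15,-1],[0,0,0,-35,-8.3,0,-1],[0,0,0,-35,-8.3,0,-1],[0,0,0,-35,-8.3,0,-1]]]'
python3 -m crank '[[[0,0,0,-35,-8.3,0,-1],[0,0,0,-35,-8.3,0,-1],[0,0,0,-35,-8.3,0,-1],[0,0,0,-35,-8.3,0,-1],[0,0,0,-35,-8.3,0,-1],[0,0,0,-35,-8.3,0,-1],[0,0,0,-35,-8.3,0,-1],[0,0,0,-29,-11.6,0,-1]]]'
python3 -m crank '[[[0,0,0,-20,0,20,-1],[0,0,0,-15,0,35,-1],[0,0,0,0,0,35,-1],[0,0,0,0,0,20,-1],[0,0,0,0,0,15,-1],[0,0,0,0,0,8,-1],[0,0,0,0,0,0,-1],[0,0,0,0,0,0,-1]]]'
```

```text
t: 41.55
tool_pos: [473.4, 29.9, -20.2]
orientation: [-0.0, 0.682, 0.732, 0.0]
wrist_force: [-0.4, 4.2, 7.5]
opening: 0.362
t: 42.35
tool_pos: [451.3, -97.9, 130.1]
orientation: [-0.0, 0.682, 0.732, -0.0]
wrist_force: [1.0, 0.0, -0.8]
opening: 0.365
t: 43.15
tool_pos: [401.1, -376.7, 129.8]
orientation: [-0.0, 0.682, 0.731, -0.0]
wrist_force: [0.6, -0.7, -0.8]
opening: 0.363
t: 43.95
tool_pos: [404.8, -410.5, -2.5]
orientation: [0.001, 0.682, 0.732, 0.0]
wrist_force: [-0.4, -0.5, -0.4]
opening: 0.36
```

```bash
python3 -m crank '[[[0,0,0,14,7,0,-1],[0,0,0,0,0,5,-1],[0,0,0,0,0,4,-1],[0,0,0,0,0,2,-1],[0,0,0,0,0,0,-1],[0,0,0,0,0,0,-1],[0,0,0,0,0,0,-1],[0,0,0,0,0,0,-1]]]'
python3 -m crank '[[[0,0,0,0,0,1,-1],[0,0,0,0,0,0,-0.15],[0,0,0,0,0,0,-0.15],[0,0,0,0,0,0,-0.1],[0,0,0,0,0,-15,-0.1],[0,0,0,0,0,-35,-0.1],[0,0,0,0,0,-45,-0.1],[0,0,0,0,0,-50,-0.1]]]'
python3 - <<'E'
from h import *
cv2.imwrite("pics/w8.png",r.grab_frame("wrist"));cv2.imwrite("pics/t8.png",r.grab_frame("top"))
E
```

```text
t: 44.75
tool_pos: [410.3, -395.8, -14.3]
orientation: [0.0, 0.682, 0.731, -0.0]
wrist_force: [0.4, -0.5, -0.4]
opening: 0.361
t: 45.55
tool_pos: [409.5, -395.2, 131.5]
orientation: [-0.001, 0.682, 0.731, -0.0]
wrist_force: [1.6, -0.1, 0.8]
opening: 0.45
```

View pics/w8.png

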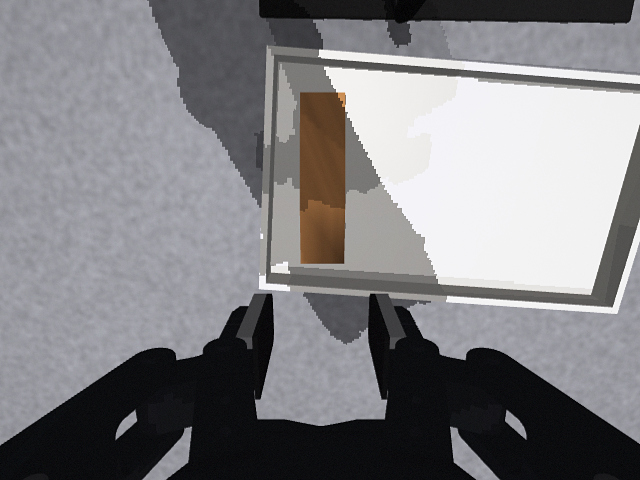

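```bash
python3 -m crank '[[[0,0,0,41.6,13.9,0,0.2],[0,0,0,41.6,13.9,0,0.2],[0,0,0,41.6,13.9,0,0.2],[0,0,0,41.6,13.9,0,0.2],[0,0,0,41.6,13.9,0,0.2],[0,0,0,41.6,13.9,0,0.2],[0,0,0,41.6,13.9,0,0.2],[0,0,0,41.6,13.9,0,0.2]]]' >/dev/null
python3 -m crank '[[[0,0,0,41.6,13.9,0,0.2],[0,0,0,41.6,13.9,0,0.2],[0,0,0,41.6,13.9,0,0.2],[0,0,0,41.6,13.9,0,0.2],[0,0,0,0,0,40,0.2],[0,0,0,0,0,40,0.2],[0,0,0,0,0,30,0.2],[0,0,0,0,0,15,0.2]]]'
python3 - <<'E'
from h import *
im=r.grab_frame("wrist");cv2.imwrite("pics/w9.png",im)
h=cv2.cvtColor(im,cv2.COLOR_BGR2HSV)
m=((h[...,0]>8)&(h[...,0]<28)&(h[...,1]>80)&(h[...,2]>60))
for row in (240,260,280,300,320,335): 
    x=np.flatnonzero(m[row]);g=np.split(x,np.flatnonzero(np.diff(x)>3)+1);print(row,[(a[0],a[-1]) for a in g if len(a)>5])
d=im[310,:,:].max(1)<60;x=np.flatnonzero(d);g=np.split(x,np.flatnonzero(np.diff(x)>3)+1);print([(a[0],a[-1]) for a in g if len(a)>3])
E
```

```text
t: 47.25
tool_pos: [540.1, 113.8, 2.8]
orientation: [-0.001, 0.682, 0.732, -0.001]
wrist_force: [-0.5, 0.6, -0.1]
opening: 0.597
240 [(np.int64(273), np.int64(354)), (np.int64(443), np.int64(508)), (np.int64(606), np.int64(639))]
260 [(np.int64(273), np.int64(353)), (np.int64(442), np.int64(548)), (np.int64(601), np.int64(639))]
280 [(np.int64(273), np.int64(352)), (np.int64(441), np.int64(545)), (np.int64(597), np.int64(639))]
300 [(np.int64(274), np.int64(351)), (np.int64(440), np.int64(543)), (np.int64(593), np.int64(617)), (np.int64(621), np.int64(639))]
320 [(np.int64(274), np.int64(351)), (np.int64(442), np.int64(540)), (np.int64(589), np.int64(613)), (np.int64(617), np.int64(639))]
335 [(np.int64(275), np.int64(350)), (np.int64(451), np.int64(539)), (np.int64(604), np.int64(639))]
[(np.int64(219), np.int64(227)), (np.int64(243), np.int64(255)), (np.int64(386), np.int64(398)), (np.int64(414), np.int64(422))]
```

```bash
python3 -m crank '[[[0,0,0,0,-3.5,0,0.2],[0,0,0,0,0,10,0.2],[0,0,0,0,0,10,0.2],[0,0,0,0,0,6,0.2],[0,0,0,0,0,0,0.2],[0,0,0,0,0,0,-1],[0,0,0,0,0,0,-1],[0,0,0,0,0,0,-1]]]'
python3 -m crank '[[[0,0,0,0,0,0,-1],[0,0,0,0,0,0,-1],[0,0,0,-2,0,0,-1],[0,0,0,-3,0,0,-1],[0,0,0,-3,0,0,-1],[0,0,0,-4,0,0,-1],[0,0,0,-4,0,0,-1],[0,0,0,-4,0,0,-1]]]'
python3 -m crank '[[[0,0,0,-4,0,0,-1],[0,0,0,-6,0,0,-1],[0,0,0,-6,0,0,-1],[0,0,0,-7,0,0,-1],[0,0,0,-8,0,0,-1],[0,0,0,-8,0,0,-1],[0,0,0,-8,0,0,-1],[0,0,0,-8,0,0,-1]]]'
```

```text
t: 48.1
tool_pos: [538.5, 113.9, -21.0]
orientation: [0.0, 0.682, 0.732, 0.0]
wrist_force: [-1.0, -0.2, 2.1]
opening: 0.36
t: 48.9
tool_pos: [540.1, 95.0, -21.0]
orientation: [-0.0, 0.681, 0.732, 0.001]
wrist_force: [0.0, 3.4, 5.3]
opening: 0.357
t: 49.7
tool_pos: [544.0, 40.0, -21.0]
orientation: [-0.0, 0.681, 0.732, 0.001]
wrist_force: [0.0, 2.8, 6.2]
opening: 0.366
```

```bash
python3 -m crank '[[[0,0,0,0,0,-10,-1],[0,0,0,0,0,-35,-1],[0,0,0,0,0,-45,-1],[0,0,0,0,0,-45,-1],[0,0,0,-25,-5,-16,-1],[0,0,0,-36,-8.4,0,-1],[0,0,0,-36,-8.4,0,-1],[0,0,0,-36,-8.4,0,-1]]]'
python3 -m crank '[[[0,0,0,-36,-8.4,0,-1],[0,0,0,-36,-8.4,0,-1],[0,0,0,-36,-8.4,0,-1],[0,0,0,-36,-8.4,0,-1],[0,0,0,-36,-8.4,0,-1],[0,0,0,-36,-8.4,0,-1],[0,0,0,-36,-8.4,0,-1],[0,0,0,-30,-8,0,-1]]]'
python3 -m crank '[[[0,0,0,-15,-4,10,-1],[0,0,0,0,0,35,-1],[0,0,0,0,0,40,-1],[0,0,0,0,0,30,-1],[0,0,0,0,0,15,-1],[0,0,0,0,0,5,-1],[0,0,0,0,0,0,-1],[0,0,0,0,0,0,-1]]]'
```

```text
t: 50.5
tool_pos: [522.0, -96.7, 130.2]
orientation: [0.0, 0.682, 0.732, 0.0]
wrist_force: [1.0, -0.2, -1.1]
opening: 0.363
t: 51.3
tool_pos: [474.9, -383.6, 130.0]
orientation: [-0.0, 0.682, 0.731, -0.0]
wrist_force: [0.7, 0.8, -1.1]
opening: 0.363
t: 52.1
tool_pos: [473.7, -397.8, -3.9]
orientation: [0.001, 0.682, 0.732, 0.0]
wrist_force: [0.4, -0.3, -0.6]
opening: 0.367
```

```bash
python3 -m crank '[[[0,0,0,0,0,6,-1],[0,0,0,0,0,5,-1],[0,0,0,0,0,0,-1],[0,0,0,0,0,0,-0.15],[0,0,0,0,0,0,-0.1],[0,0,0,0,0,0,-0.1],[0,0,0,0,0,-25,-0.1],[0,0,0,0,0,-40,-0.1]]]'
python3 -m crank '[[[0,0,0,0,0,-40,-0.1],[0,0,0,0,0,-40,0.2],[0,0,0,42.2,14.6,0,0.2],[0,0,0,42.2,14.6,0,0.2],[0,0,0,42.2,14.6,0,0.2],[0,0,0,42.2,14.6,0,0.2],[0,0,0,42.2,14.6,0,0.2],[0,0,0,42.2,14.6,0,0.2]]]'
python3 -m crank '[[[0,0,0,42.2,14.6,0,0.2],[0,0,0,42.2,14.6,0,0.2],[0,0,0,42.2,14.6,0,0.2],[0,0,0,42.2,14.6,0,0.2],[0,0,0,42.2,14.6,0,0.2],[0,0,0,42.2,14.6,0,0.2],[0,0,0,0,0,40,0.2],[0,0,0,0,0,40,0.2]]]'
python3 -m crank '[[[0,0,0,0,0,30,0.2],[0,0,0,0,0,15,0.2],[0,0,0,0,0,0,0.2],[0,0,0,0,0,0,0.2],[0,0,0,0,0,0,0.2],[0,0,0,0,0,0,0.2],[0,0,0,0,0,0,0.2],[0,0,0,0,0,0,0.2]]]'
cat > wc.py <<'E'
from h import *
im=r.grab_frame("wrist")
h=cv2.cvtColor(im,cv2.COLOR_BGR2HSV)
m=((h[...,0]>8)&(h[...,0]<28)&(h[...,1]>80)&(h[...,2]>60))
for row in (240,280,320,335,345,355): 
    x=np.flatnonzero(m[row]);g=np.split(x,np.flatnonzero(np.diff(x)>3)+1);print(row,[(int(a[0]),int(a[-1])) for a in g if len(a)>5])
E
python3 wc.py
```

```text
t: 52.9
tool_pos: [471.3, -395.6, 47.0]
orientation: [-0.003, 0.682, 0.732, -0.0]
wrist_force: [0.8, -0.4, 0.3]
opening: 0.45
t: 53.7
tool_pos: [542.6, -136.5, 128.7]
orientation: [0.0, 0.682, 0.731, 0.0]
wrist_force: [0.4, 0.8, -0.2]
opening: 0.599
t: 54.5
tool_pos: [613.1, 123.1, 48.2]
orientation: [0.001, 0.68, 0.733, 0.001]
wrist_force: [-0.1, -0.1, 0.2]
opening: 0.597
t: 55.3
tool_pos: [612.4, 120.6, 4.2]
orientation: [0.0, 0.682, 0.732, 0.0]
wrist_force: [-0.6, -0.4, -0.6]
opening: 0.603
240 [(282, 362), (451, 505), (547, 555)]
280 [(285, 363), (446, 552)]
320 [(288, 363), (442, 545)]
335 [(289, 364), (448, 542)]
345 [(290, 364), (456, 540)]
355 [(464, 494), (526, 538)]
```

```bash
python3 -m crank '[[[0,0,0,0,2,0,0.2],[0,0,0,0,0,10,0.2],[0,0,0,0,0,10,0.2],[0,0,0,0,0,6,0.2],[0,0,0,0,0,0,0.2],[0,0,0,0,0,0,-1],[0,0,0,0,0,0,-1],[0,0,0,0,0,0,-1]]]'
python3 -m crank '[[[0,0,0,0,0,0,-1],[0,0,0,0,0,0,-1],[0,0,0,-2,0,0,-1],[0,0,0,-3,0,0,-1],[0,0,0,-3,0,0,-1],[0,0,0,-3,0,0,-1],[0,0,0,-3,0,0,-1],[0,0,0,-3,0,0,-1]]]'
python3 -m crank '[[[0,0,0,-4,0,0,-1],[0,0,0,-6,0,0,-1],[0,0,0,-7,0,0,-1],[0,0,0,-8,0,0,-1],[0,0,0,-8,0,0,-1],[0,0,0,-8,0,0,-1],[0,0,0,-8,0,0,-1],[0,0,0,-8,0,0,-1]]]'
```

```text
t: 56.15
tool_pos: [614.1, 120.4, -22.2]
orientation: [0.0, 0.682, 0.732, 0.0]
wrist_force: [-0.3, -0.9, 0.1]
opening: 0.364
t: 56.95
tool_pos: [615.6, 103.4, -22.2]
orientation: [0.0, 0.682, 0.731, 0.0]
wrist_force: [0.3, 1.8, 2.8]
opening: 0.363
t: 57.75
tool_pos: [619.4, 46.1, -22.2]
orientation: [0.0, 0.682, 0.731, 0.0]
wrist_force: [-1.0, 3.9, 6.1]
opening: 0.362
```

```bash
python3 -m crank '[[[0,0,0,0,0,-10,-1],[0,0,0,0,0,-35,-1],[0,0,0,0,0,-45,-1],[0,0,0,0,0,-45,-1],[0,0,0,-25,-6,-25,-1],[0,0,0,-36,-9.3,0,-1],[0,0,0,-36,-9.3,0,-1],[0,0,0,-36,-9.3,0,-1]]]'
python3 -m crank '[[[0,0,0,-36,-9.3,0,-1],[0,0,0,-36,-9.3,0,-1],[0,0,0,-36,-9.3,0,-1],[0,0,0,-36,-9.3,0,-1],[0,0,0,-36,-9.3,0,-1],[0,0,0,-36,-9.3,0,-1],[0,0,0,-36,-9.3,0,-1],[0,0,0,-36,-9.3,0,-1]]]'
python3 -m crank '[[[0,0,0,-14,-5,10,-1],[0,0,0,0,0,35,-1],[0,0,0,0,0,40,-1],[0,0,0,0,0,40,-1],[0,0,0,0,0,15,-1],[0,0,0,0,0,5,-1],[0,0,0,0,0,0,-1],[0,0,0,0,0,0,-1]]]'
```

```text
t: 58.55
tool_pos: [593.9, -90.2, 138.1]
orientation: [0.0, 0.682, 0.731, -0.0]
wrist_force: [0.7, -0.8, -0.7]
opening: 0.367
t: 59.35
tool_pos: [539.4, -382.6, 137.7]
orientation: [-0.0, 0.682, 0.731, -0.0]
wrist_force: [0.3, -0.0, -1.5]
opening: 0.367
t: 60.15
tool_pos: [537.9, -396.1, -5.5]
orientation: [0.001, 0.682, 0.732, 0.0]
wrist_force: [0.1, 0.2, -1.1]
opening: 0.36
```

```bash
python3 -m crank '[[[0,0,0,0,0,6,-1],[0,0,0,0,0,5,-1],[0,0,0,0,0,0,-1],[0,0,0,0,0,0,-0.15],[0,0,0,0,0,0,-0.1],[0,0,0,0,0,0,-0.1],[0,0,0,0,0,-25,-0.1],[0,0,0,0,0,-40,-0.1]]]'
python3 -m crank '[[[0,0,0,0,0,-40,-0.1],[0,0,0,0,0,-40,0.2],[0,0,0,42.4,15.6,0,0.2],[0,0,0,42.4,15.6,0,0.2],[0,0,0,42.4,15.6,0,0.2],[0,0,0,42.4,15.6,0,0.2],[0,0,0,42.4,15.6,0,0.2],[0,0,0,42.4,15.6,0,0.2]]]'
python3 -m crank '[[[0,0,0,42.4,15.6,0,0.2],[0,0,0,42.4,15.6,0,0.2],[0,0,0,42.4,15.6,0,0.2],[0,0,0,42.4,15.6,0,0.2],[0,0,0,42.4,15.6,0,0.2],[0,0,0,42.4,15.6,0,0.2],[0,0,0,0,0,40,0.2],[0,0,0,0,0,40,0.2]]]'
python3 -m crank '[[[0,0,0,0,0,30,0.2],[0,0,0,0,0,14,0.2],[0,0,0,0,0,0,0.2],[0,0,0,0,0,0,0.2],[0,0,0,0,0,0,0.2],[0,0,0,0,0,0,0.2],[0,0,0,0,0,0,0.2],[0,0,0,0,0,0,0.2]]]'
python3 wc.py
```

```text
t: 60.95
tool_pos: [535.1, -393.6, 44.6]
orientation: [-0.003, 0.682, 0.732, -0.001]
wrist_force: [0.9, -0.4, 0.6]
opening: 0.446
t: 61.75
tool_pos: [612.5, -132.9, 126.6]
orientation: [-0.0, 0.682, 0.732, 0.0]
wrist_force: [0.9, 0.2, -0.5]
opening: 0.601
t: 62.55
tool_pos: [688.7, 128.5, 46.2]
orientation: [0.001, 0.68, 0.733, 0.001]
wrist_force: [0.2, -0.8, -0.9]
opening: 0.601
t: 63.35
tool_pos: [688.1, 125.7, 3.3]
orientation: [0.0, 0.682, 0.732, 0.0]
wrist_force: [0.3, 0.6, 0.8]
opening: 0.599
240 [(286, 366)]
280 [(286, 365)]
320 [(287, 363)]
335 [(287, 362)]
345 [(287, 362)]
355 [(287, 361)]
```

```bash
python3 -m crank '[[[0,0,0,0,1.7,0,0.2],[0,0,0,0,0,10,0.2],[0,0,0,0,0,10,0.2],[0,0,0,0,0,5,0.2],[0,0,0,0,0,0,0.2],[0,0,0,0,0,0,-1],[0,0,0,0,0,0,-1],[0,0,0,0,0,0,-1]]]'
python3 -m crank '[[[0,0,0,0,0,0,-1],[0,0,0,0,0,0,-1],[0,0,0,-1,0,0,-1],[0,0,0,-1,0,0,-1],[0,0,0,-1,0,0,-1],[0,0,0,-1.5,0,0,-1],[0,0,0,-2,0,0,-1],[0,0,0,-2,0,0,-1]]]'
python3 -m crank '[[[0,0,0,-2,0,0,-1],[0,0,0,-2,0,0,-1],[0,0,0,-2,0,0,-1],[0,0,0,-2,0,0,-1],[0,0,0,-2,0,0,-1],[0,0,0,-2,0,0,-1],[0,0,0,-2,0,0,-1],[0,0,0,-2,0,0,-1]]]'
```

```text
t: 64.2
tool_pos: [689.9, 125.6, -22.1]
orientation: [0.0, 0.682, 0.731, 0.0]
wrist_force: [1.0, -0.7, -1.6]
opening: 0.361
t: 65.0
tool_pos: [689.8, 122.2, -22.1]
orientation: [-0.002, 0.68, 0.733, 0.002]
wrist_force: [-0.2, 11.3, 0.6]
opening: 0.366
t: 65.8
tool_pos: [690.7, 106.4, -22.1]
orientation: [-0.002, 0.68, 0.733, 0.002]
wrist_force: [-0.0, 10.5, 1.7]
opening: 0.365
```

Loaded pull of 10–11 N, as described. Continuing slowly.

```bash
python3 -m crank '[[[0,0,0,-2.5,0,0,-1],[0,0,0,-2.5,0,0,-1],[0,0,0,-2.5,0,0,-1],[0,0,0,-2.5,0,0,-1],[0,0,0,-2.5,0,0,-1],[0,0,0,-2.5,0,0,-1],[0,0,0,-2.5,0,0,-1],[0,0,0,-2.5,0,0,-1]]]'
python3 -m crank '[[[0,0,0,-2,0,0,-1],[0,0,0,-2,0,0,-1],[0,0,0,-2,0,0,-1],[0,0,0,-2,0,0,-1],[0,0,0,-2,0,0,-1],[0,0,0,-2,0,0,-1],[0,0,0,-2,0,0,-1],[0,0,0,-2,0,0,-1]]]'
python3 -m crank '[[[0,0,0,-3,0,0,-1],[0,0,0,-3,0,0,-1],[0,0,0,-3,0,0,-1],[0,0,0,-3,0,0,-1],[0,0,0,-3,0,0,-1],[0,0,0,-3,0,0,-1],[0,0,0,-4,0,0,-1],[0,0,0,-4,0,0,-1]]]'
```

```text
t: 66.6
tool_pos: [692.3, 86.5, -22.1]
orientation: [-0.002, 0.68, 0.733, 0.002]
wrist_force: [-1.1, 11.7, 2.7]
opening: 0.36
t: 67.4
tool_pos: [694.0, 65.5, -22.1]
orientation: [-0.0, 0.682, 0.732, 0.0]
wrist_force: [-0.1, 3.0, 4.0]
opening: 0.359
t: 68.2
tool_pos: [695.8, 39.7, -22.1]
orientation: [-0.0, 0.682, 0.732, 0.0]
wrist_force: [-0.4, 3.8, 5.6]
opening: 0.361
```

```bash
python3 -m crank '[[[0,0,0,0,0,-10,-1],[0,0,0,0,0,-35,-1],[0,0,0,0,0,-45,-1],[0,0,0,0,0,-45,-1],[0,0,0,-25,-7,-25,-1],[0,0,0,-36,-10.5,0,-1],[0,0,0,-36,-10.5,0,-1],[0,0,0,-36,-10.5,0,-1]]]'
python3 -m crank '[[[0,0,0,-36,-10.5,0,-1],[0,0,0,-36,-10.5,0,-1],[0,0,0,-36,-10.5,0,-1],[0,0,0,-36,-10.5,0,-1],[0,0,0,-36,-10.5,0,-1],[0,0,0,-36,-10.5,0,-1],[0,0,0,-36,-10.5,0,-1],[0,0,0,-34,-10.5,0,-1]]]'
python3 -m crank '[[[0,0,0,-9,-3,10,-1],[0,0,0,0,0,35,-1],[0,0,0,0,0,40,-1],[0,0,0,0,0,40,-1],[0,0,0,0,0,15,-1],[0,0,0,0,0,5,-1],[0,0,0,0,0,0,-1],[0,0,0,0,0,0,-1]]]'
```

```text
t: 69.0
tool_pos: [665.6, -98.1, 138.1]
orientation: [0.0, 0.682, 0.731, -0.0]
wrist_force: [-0.8, -1.1, -0.6]
opening: 0.359
t: 69.8
tool_pos: [601.2, -389.5, 137.7]
orientation: [-0.0, 0.682, 0.731, -0.001]
wrist_force: [0.5, -0.2, -0.8]
opening: 0.361
t: 70.6
tool_pos: [601.6, -397.4, -5.2]
orientation: [0.002, 0.682, 0.732, 0.0]
wrist_force: [0.2, -0.4, -1.1]
opening: 0.362
```

```bash
python3 -m crank '[[[0,0,0,0,0,6,-1],[0,0,0,0,0,5,-1],[0,0,0,0,0,0,-1],[0,0,0,0,0,0,-0.15],[0,0,0,0,0,0,-0.1],[0,0,0,0,0,0,-0.1],[0,0,0,0,0,-25,-0.1],[0,0,0,0,0,-40,-0.1]]]'
python3 -m crank '[[[0,0,0,0,0,-45,-0.1],[0,0,0,0,0,-45,0],[0,0,0,0,0,-45,0],[0,0,0,40,0,0,0],[0,0,0,40,0,0,0],[0,0,0,40,0,0,0],[0,0,0,40,0,0,0],[0,0,0,40,0,0,0]]]'
python3 -m crank '[[[0,0,0,40,0,0,0],[0,0,0,40,0,0,0],[0,0,0,40,0,0,0],[0,0,0,40,0,0,0],[0,0,0,40,0,0,0],[0,0,0,40,0,0,0],[0,0,0,40,0,0,0],[0,0,0,0,0,0,0]]]'
python3 - <<'E'
from h import *
a=r.grab_frame("top");b=r.grab_frame("side")
cv2.imwrite("pics/tF.png",a);cv2.imwrite("pics/sF.png",b)
t=cv2.resize(a[190:375,130:560],None,fx=1.85,fy=1.85,interpolation=cv2.INTER_CUBIC)
s=cv2.resize(b[130:310,190:490],None,fx=1.4,fy=1.4,interpolation=cv2.INTER_CUBIC)
c=np.zeros((600,800,3),np.uint8);c[:t.shape[0],:t.shape[1]]=t;c[345:345+s.shape[0],:s.shape[1]]=s
w=cv2.resize(r.grab_frame("wrist"),(330,247));c[345:592,460:790]=w
cv2.imwrite("pics/final.png",c)
E
```

```text
t: 71.4
tool_pos: [598.5, -394.8, 44.2]
orientation: [-0.003, 0.682, 0.732, -0.001]
wrist_force: [0.8, -0.1, 0.7]
opening: 0.45
t: 72.2
tool_pos: [586.0, -195.2, 181.6]
orientation: [-0.0, 0.682, 0.732, 0.0]
wrist_force: [1.3, 0.6, -0.5]
opening: 0.504
t: 73.0
tool_pos: [565.8, 90.0, 181.1]
orientation: [-0.001, 0.678, 0.735, 0.001]
wrist_force: [-0.1, -0.4, -0.9]
opening: 0.497
```

View pics/final.png

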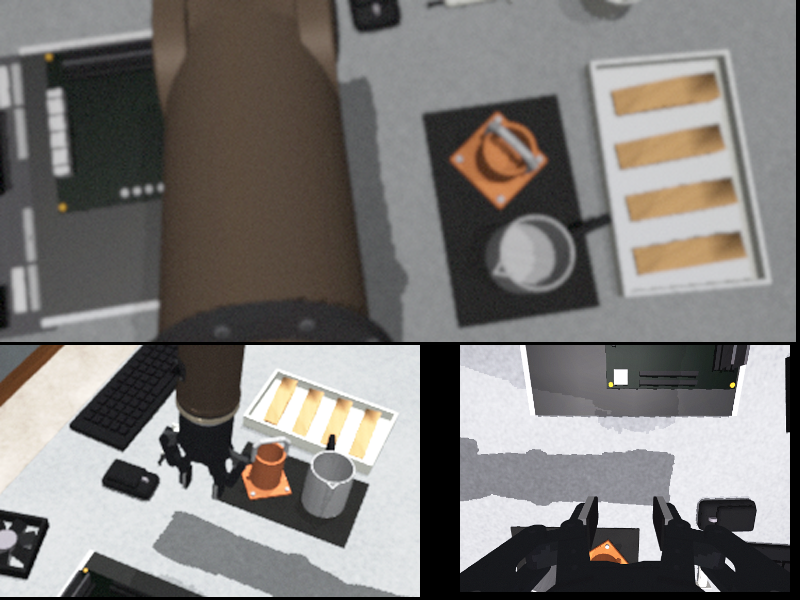

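```bash
python3 - <<'E'
from h import *
np.set_printoptions(suppress=True,precision=1)
q=lambda x,y:(130+x/1.85,190+y/1.85)
c=np.array([480.2,-155]);a=np.radians(3.4);R=np.array([[np.cos(a),-np.sin(a)],[np.sin(a),np.cos(a)]])
M=[onz("top",*q(*p),4)[:2] for p in ((424,113),(557,95),(598,304),(459,326))];c2=np.mean(M,0);print("mat centre now",c2)
for n,p,z in (("jug",(532,252),104),("pot",(499.5,160),12)):
    X=onz("top",*q(*p),z)[:2];print(n,X,(X-c)@R,(X-c2)@R)
print("pred jug rim at (419.7,-159.1)",proj("top",(419.7,-159.1,104)))
# deck: screws C and D in the new top image vs height
hs=cv2.imread("pics/tF.png")
for n,p,s in (("D",(50,57),None),("C",(62,208),None)):print(n,q(*p),"before",(125+124/4,195+102/4) if n=="D" else (125+152/4,195+428/4))
E
```

```text
mat centre now [ 479.6 -158.3]
jug [ 420.3 -158.2] [-60.    0.3] [-59.2   3.6]
pot [ 535.7 -152.5] [55.5 -0.8] [56.3  2.5]
pred jug rim at (419.7,-159.1) [418.  326.5]
D (157.02702702702703, 220.8108108108108) before (156.0, 220.5)
C (163.51351351351352, 302.4324324324324) before (163.0, 302.0)
```

```bash
python3 - <<'E'
from workcell import r
print(r.hand_in(), r.state()["t"])
E
```

```text
the job is handed in; nothing more can be done
the job is handed in; nothing more can be done
```

The cooling bench is cleared and the job handed in at about 73 s of robot time. The hand-in reports no verdict, so I don't know whether it passed.

**What I did:** I moved the jug, then the pot, from the propped deck onto the mat. I then drew the wedges in the order 4, 3, 2, 1. The last one, which carried the deck, came out at about 20–25 mm/s with a pull of 10–12 N. All four wedges went into the tray.

**Last checks that agreed:**
- **Pot and jug:** both stand upright on the mat. The jug is at about (-60, 0) mm and the pot at about (56, 0) mm in the mat's frame.
- **Wedges:** the final picture shows all four flat on the tray floor.
- **Deck:** the pull force dropped to about 3 N near the end of the last pull, which fits the deck coming down on its feet. I did not measure its final angle.
- **Mouse, cup and syringe:** the moves kept well clear of them. They show only partly in the last picture, and I did not measure their positions.
- **Robot:** the gripper was in free air at hand-in.

**What disagreed:**
- **Fingertip height:** the real fingertips end about 24 mm above the reported TCP. My first closes on both the jug and the pot handle were empty. I then lowered the closed fingers almost to the desk; the side picture gave the 24 mm, and I used it for every wedge grasp.
- **Camera heights:** triangulated heights came out about 5–10 mm too low in most views. I set down the pot and jug by wrist force, and the wedges by the grip height with a small drop.

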